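# Pass a dry desiccant cassette through the transfer lock of a humidity chamber

### The job

Pass the freshly dried silica-gel cassette (orange window) through the transfer lock into the humidity chamber without letting room air in: set it lengthways in the lock, seat the lift-off cover on its two pins, and only then lift the inner gate fully and push the cassette right through into the chamber with the push rod. Then draw the rod fully back and shut the gate fully, leaving the cover seated; set things down, do not drop them, and do not disturb the spent cassettes (dark green windows) or anything else on the table.

Things in the scene. Friction and masses are not known exactly. Their poses are not given: they have to be found in the camera images.
- hatch: Low aluminium unit fixed on the table: a transfer lock (open-topped box) with a shallow clear-topped humidity chamber on its +y side. Origin: on the table under the middle of the lock; x across the lock, y the way parts pass (lock to chamber), z up. Place and yaw vary. The chamber spans y 84 to 400 mm, x -170 to 170 mm, 100 mm high; white control unit, 125 mm high, at x 172 to 258, y 160 to 380 mm.
- lock_floor (a point): Middle of the lock's flat floor, 8 mm above the table; axes as the hatch's. Opening 114 mm (x) by 124 mm (y), walls out to 160 x 152 mm, flat rim 70 mm above the table, all centred here. Two 8 mm steel pins stand 13 mm above the rim (last 5 mm tapered) at x = -68.5 and +68.5 mm, y = 0.
- port (a point): Middle of the port's sill in the lock's +y wall (hatch y = 80 mm, 8 mm above the table); axes as the hatch's. The port is 64 mm wide and 44 mm high and passes the lock's wall (hatch y 62 to 76 mm), the gate blade (77 to 83) and the chamber's wall (84 to 94). Lock floor, sill and chamber floor are level.
- cover_seat (a point): Where the cover's centre (point cover_center) lies when it is seated: 91 mm above the table over the hatch's origin; axes as the hatch's.
- cover_center (a point): The lock's outer door: a loose lift-off steel cover plate 160 (x) by 140 (y) by 6 mm, 0.4 kg, flat on the table, handle up. Point: its centre, 21 mm above its underside. Black grip bar, 14 mm wide (x), 80 mm long (y), 14 mm high, its middle 14 mm above this point, 22 mm free under it, posts at y = +-34 mm. Two 12 mm holes at x = +-68.5 mm, y = 0 go over the pins, either way round.
- fresh_center (a point): The freshly dried silica-gel cassette: aluminium box 76 mm (its x) by 44 mm (its y) by 30 mm with an orange window on top, about 0.2 kg, lying flat on the table. The point is its centre, half-way up (15 mm). In the lock its long side (x) goes along the hatch's y.
- gate (a joint): Inner gate of the lock, a steel blade that slides straight up: 0 m = shut, 0.05 m = fully lifted. It drags with about 5 N and stays where it is left.
- gate_knob (a point): Middle of the red round knob of the gate (28 mm diameter, 26 mm high): 130 mm above the table when the gate is shut, at hatch x = 0, y = +98 mm, over the chamber's edge (100 mm high); it rises with the gate. A flat bar (16 mm wide, hatch y 77 to 83 mm) joins it to the blade: keep the cover clear of it.
- rod (a joint): Push rod: 0 m = fully drawn back, 0.17 m = fully in (the cassette is then wholly in the chamber). Drags with about 2 N and stays; starts within 15 mm of fully back. Its white pusher plate in the lock, 56 mm wide, 10 to 36 mm above the table, has its face at hatch y = -50 mm plus the joint value. Keep it out of the gateway (under 0.11 m) while the gate is down.
- rod_grip (a point): Middle of the black upright round grip at the rod's outer end (22 mm diameter, from 13 to 71 mm above the table), the point 50 mm above the table at x = 0, y = -275 mm of the hatch plus the joint value.
- spent_a_center (a point): A spent cassette, same box as the fresh one but with a dark green window; centre, half-way up. Leave it.
- spent_b_center (a point): Another spent cassette with a dark green window; centre, half-way up. Leave it.
- dome: Glass paperweight, 58 mm across, 39 mm high; origin under its centre. Leave it.
- wood_weight: Wooden paperweight bar 200 x 34 x 22 mm, long along its x; origin under its centre. Leave it.
- inkstone: Black inkstone 120 (x) x 80 x 24 mm; origin under its centre. Leave it.
- water_pot: Small blue ceramic water bowl, 68 mm across, 45 mm high; origin under its centre. Leave it.
- fresh: The same fresh cassette; origin under its centre.
- cover: The same cover; origin under its centre.

How it is judged:
On the way, in this order (a step that is already met when the one before it is completed fails the run):
1. the orange cassette lies flat in the lock, let go, with the gate shut (y of fresh_center in the frame of hatch between -0.035 and 0.035 m and x of fresh_center in the frame of hatch between -0.03 and 0.03 m and z of fresh_center in the frame of hatch below 0.027 m and angle between fresh_center's own z axis and vertical below 0.1 rad and value of joint gate below 0.004 m and contact force between fresh and the fingers below 0.1 N), for 0.2 s.
2. the cover is seated on its pins over the cassette, gate still shut (y of fresh_center in the frame of hatch between -0.035 and 0.035 m and x of fresh_center in the frame of hatch between -0.03 and 0.03 m and z of fresh_center in the frame of hatch below 0.027 m and angle between fresh_center's own z axis and vertical below 0.1 rad and value of joint gate below 0.004 m and distance between cover_center and cover_seat below 0.005 m and angle between cover_center's own z axis and vertical below 0.04 rad and angle between the y axis of cover_center and the y axis of hatch, either way round below 0.06 rad), for 0.2 s.
3. the gate is lifted with the cover seated (distance between cover_center and cover_seat below 0.005 m and angle between cover_center's own z axis and vertical below 0.04 rad and angle between the y axis of cover_center and the y axis of hatch, either way round below 0.06 rad and value of joint gate above 0.042 m), for 0.1 s.
4. the cassette is wholly inside the chamber, the cover still seated (distance between cover_center and cover_seat below 0.005 m and angle between cover_center's own z axis and vertical below 0.04 rad and angle between the y axis of cover_center and the y axis of hatch, either way round below 0.06 rad and y of fresh_center in the frame of hatch above 0.135 m and z of fresh_center in the frame of hatch below 0.027 m and angle between fresh_center's own z axis and vertical below 0.1 rad), for 0.1 s.
At the end, for the whole second after the job is handed in: Cassette flat at rest in the chamber (centre over 135 mm from mid-lock along y); cover at rest on its pins (within 5 mm, level to 0.04 rad, square to 0.06 rad); gate shut within 4 mm; rod back within 25 mm (all of step 4 and value of joint gate below 0.004 m and value of joint rod below 0.025 m and linear speed of each of fresh, cover below 0.02 m/s); the robot touches nothing.
It fails at once if the gate is opened (more than 6 mm) while the cover is off its seat (value of joint gate above 0.006 m and distance between cover_center and cover_seat above 0.008 m).
It fails at once if the push rod is in the gateway (more than 125 mm in) while the gate is not lifted clear (value of joint rod above 0.125 m and value of joint gate below 0.03 m).
It fails at once if the fresh cassette is dropped (linear speed of fresh above 0.7 m/s and contact force between fresh and the fingers below 0.05 N).
It fails at once if the cover is dropped (linear speed of cover above 0.7 m/s and contact force between cover and the fingers below 0.05 N).
It fails at once if a spent cassette or another bystander is moved more than 30 mm (distance of any of spent_a_center, spent_b_center, dome, wood_weight, inkstone, water_pot from where it was at the start of the episode above 0.03 m).
It also fails if it takes over 72 s, if anything falls off the work surface, if the arm or the gripper's body presses on something with over 40 N, if the wrist force passes 120 N, or if a joint passes its speed limit or range.

### The arm

A 6-joint arm with a two-finger parallel gripper is mounted at the origin on the work surface. World frame = base frame: x ahead of the robot, y to its left, z up, the work surface at z = 0. Lengths are in m, angles in rad, forces in N, time in s.
With the tool pointing down it reaches from about 0.375 to 0.925 m from the base axis. Payload 5.7 kg.
Tool frame: the origin (TCP) lies midway between the tips of the shut fingers; the grasp point (between the pads) lies ctrl.grip_depth behind it (ctrl.grip_depth is the distance from the TCP to the grasp point, in m); x points along the fingers, y is the direction in which the jaws open and shut, and the axes are right-handed (so a half turn about x gives the same grasp; the last joint's range is limited). The gripper opens to 88 mm and grips with 3 to 60 N. Pads are 20 mm wide; open, the fingers measure 115 mm over their backs; the gripper's body (75 mm by 178 mm) begins 61 mm behind the grasp point.
Start: joints at [-1.298, 0.359, 1.51, -0, 1.272, -0.115], TCP at [0.227, -0.555, 0.223] pointing down, gripper open.
Joint ranges: [-2.97, 2.97], [-1.01, 2.36], [0.21, 2.38], [-0.96, 4.11], [0.2, 2.71], [-2.98, 2.98]. Speed limits (rad/s): [2.39, 2.39, 3.14, 3.14, 3.14, 3.14].

### API

Orientations are given as a rotation vector (axis times angle).
In Python, from cell import ctrl gives the robot as it stands. The module is installed in compiled form; this text tells all that it offers.
- The arm moves only by the tool drive_tool, never from a script. Its argument "increments" is a list of rows, each a list of 3 entries, a list of its own where there are three numbers: the shift along the tool's x, y, z in units of 25 mm (1.0 is 25 mm), then the turn about the tool's x in units of 8 degrees (1.0 is 8 degrees), then the opening, from 0 (shut) to 1 (fully open). A call has exactly 10 rows; each row is the pose to reach, as a shift and turn from the pose commanded when the call began, along the tool's axes at that moment; what a row does not reach only later rows make up. A row lasts 1/8 s, in which the tool goes at most 62.5 mm and 10.7 degrees, less where a joint would pass 70% of its speed; a pose out of reach is approached as far as the arm can. A call with a gripper value outside its range is refused whole. The fingers move at their own pace and stop on an object; "squeeze" is the grip in N (left out, the last holds). Time passes only in rows, so rows that repeat a pose let the fingers close, or fill a call up. It gives the time, the measured TCP pose, the force and the opening at its end, in the units of the state.
- ctrl.get_state(): the state, without advancing time (a new reading comes with each control period).
- ctrl.camera(name): name is "scene" or "top" or "wrist"; returns a dict with "image" (480x640x3 uint8, red, green, blue), "fx", "fy", "cx", "cy" (pixels), "R" (3x3) and "t" (3): a world point X has camera coordinates R X + t. Camera axes: x right, y down, z forward; pixel columns grow to the right and rows downward; lengths in m; the calibration is good to about 2 mm. A picture is of the moment at which its call begins. There is no depth.
- ctrl.finish_job(): hands the job in, once; it reports no verdict.
Trained networks look in the newest picture that a camera, given by its name, has taken for a name from the list of things; names that differ only in an ending like _2 or _b are one class to them, and where a whole thing is asked for, a point or a joint stands for the part that bears it (a point fixed in the world has none). Each returns a list of dicts, best first, with "score" (0 to 1); they miss things now and then, are a little off and sometimes report something else, mostly with a low value. They report only what shows in the picture. A call takes as long as a camera call.
- ctrl.find_in(camera, query): "extent" ([left, top, width, height] in pixels, round what is visible of it).
- ctrl.outline_of(camera, query): "pixels" (480x640 bool, what is visible of it) and "extent" ([left, top, width, height] in pixels, round what is visible of it).
The state is a dict: "time_s": time; "joint_positions": joint angles; "qvel": joint speeds; "joint_efforts": joint torques, N m; "tool_pos": TCP position; "tcp_rot": TCP orientation; "force": force on the tool from outside, world axes, zero at the start; "moment": the same for the moment, N m; "grip_width": finger opening in m.
Only numpy, scipy, OpenCV 4.12 (cv2) and the standard library are available. Lean on these libraries where they do the work, as an engineer would, in place of code of your own. Each camera call takes 0.05 s, during which the arm holds its last target.

## Working session

There is one attempt and no reset: what is moved stays moved. The work goes in short steps, Python scripts to look and compute and a tool call to move; the robot and the scene stay as the last step left them, time stands still between calls to the robot, and variables do not carry over. Pictures are saved under pics/ and viewed, and the job is handed in when it is done.

Besides the shell and the picture viewer there is one more tool, called after "Emit:" as a command line: name --argument value ..., lists and objects as JSON in quotes. drive_tool: Moves the arm, as the interface text tells. Its arguments: {"type":"object","properties":{"increments":{"type":"array"},"squeeze":{"type":"number"}},"required":["increments"]}

```bash
mkdir -p pics; python3 - <<'E'
from cell import ctrl
import cv2
s=ctrl.get_state(); print(s); print(ctrl.grip_depth)
for n in ("scene","top","wrist"):
    c=ctrl.camera(n); cv2.imwrite(f"pics/a_{n}.png",c["image"][:,:,::-1])
    print(n,c["fx"],c["fy"],c["cx"],c["cy"],c["R"],c["t"])
E
```

```text
{'time_s': 0.0, 'joint_positions': array([-1.29811556e+00,  3.59505441e-01,  1.51140555e+00, -4.58065742e-05,
        1.27247893e+00, -1.15113095e-01]), 'qvel': array([-0.00131392, -0.00033975,  0.00117203, -0.00020455, -0.00168682,
        0.00071831]), 'joint_efforts': array([-2.52828017e-03, -5.15384138e+01, -2.70725870e+01,  6.71239919e-02,
        3.49947705e-02, -1.23020145e-04]), 'tool_pos': array([ 0.22667603, -0.55480785,  0.22181955]), 'tcp_rot': array([ 2.00940313,  0.39645679, -2.00978218]), 'force': array([-0.27535361, -0.62639374, -0.01722311]), 'moment': array([-0.00123205, -0.01422506, -0.00983755]), 'grip_width': 0.08764249576127951}
0.0187
scene 556.3694221586362 556.3694221586362 318.6762854903943 243.12970093606833 [[ 0.5541579   0.83238293  0.00690524]
 [ 0.68821054 -0.45347722 -0.56632558]
 [-0.46826837  0.31858606 -0.82415269]] [-0.23754276 -0.35540992  1.79229182]
top 610.3622984999696 610.3622984999696 318.06999671228226 235.07261345642135 [[ 0.02306587 -0.99944433  0.02406226]
 [-0.99757224 -0.02459126 -0.0651529 ]
 [ 0.06570842 -0.02250103 -0.99758514]] [-0.11891011  0.55779774  1.52712436]
wrist 334.92464185977263 334.92464185977263 319.1643295951807 241.30404137722482 [[ 0.37805158 -0.92578209 -0.00212859]
 [-0.89480563 -0.36598993  0.25568388]
 [-0.23748659 -0.09475702 -0.9667581 ]] [-0.59808057 -0.03117122  0.39100357]
```

View pics/a_scene.png

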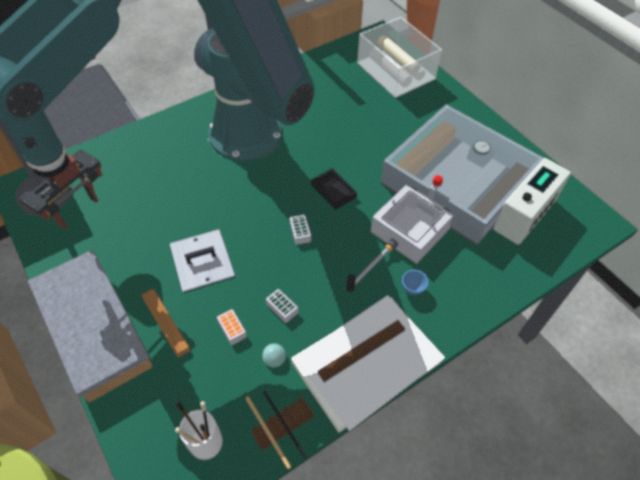

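View pics/a_top.png

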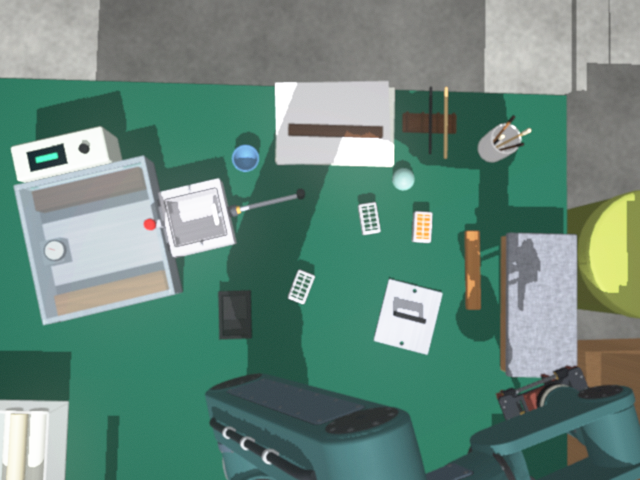

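View pics/a_wrist.png

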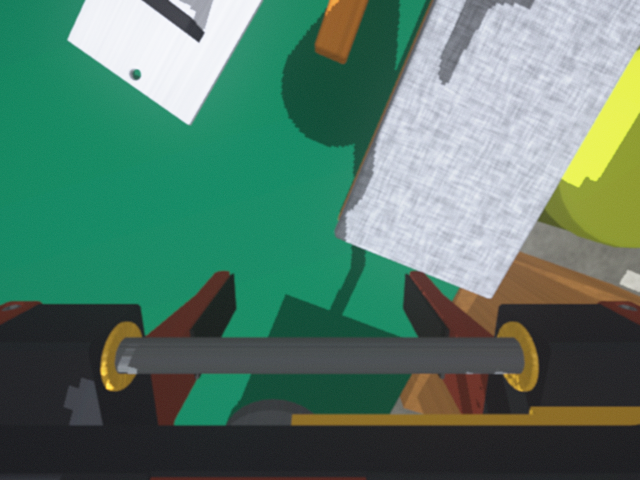

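The top view shows the fresh cassette near (423,227), cover near (408,317), lock near (197,217), knob at (150,224) and rod grip at (300,194). I'll measure these now.

```bash
cat > h.py <<'E'
import numpy as np, cv2
from cell import ctrl
def ray(c,u,v,z):
    d=np.array([(u-c["cx"])/c["fx"],(v-c["cy"])/c["fy"],1.]); R=c["R"];o=-R.T@c["t"];w=R.T@d
    return o+w*(z-o[2])/w[2]
def proj(c,X):
    p=c["R"]@np.asarray(X,float)+c["t"]; return c["cx"]+c["fx"]*p[0]/p[2], c["cy"]+c["fy"]*p[1]/p[2]
E
python3 - <<'E'
from h import *
for cam in ("top","scene"):
    c=ctrl.camera(cam)
    for q in ("fresh","cover","hatch","gate_knob","rod_grip","spent_a_center","dome","wood_weight","inkstone","water_pot"):
        for r in ctrl.outline_of(cam,q)[:3]:
            m=r["pixels"].astype(np.uint8)
            ys,xs=np.nonzero(m)
            rect=cv2.minAreaRect(np.stack([xs,ys],1).astype(np.float32))
            print(cam,q,round(r["score"],2),[int(a) for a in r["extent"]],"cen",xs.mean().round(1),ys.mean().round(1),"rect",np.round(rect[0],1),np.round(rect[1],1),round(rect[2],1))
c=ctrl.camera("top")
im=c["image"][:,:,::-1]
cv2.imwrite("pics/b_lock.png",cv2.resize(im[160:280,130:310],None,fx=4.4,fy=4.4,interpolation=cv2.INTER_CUBIC))
cv2.imwrite("pics/b_cov.png",cv2.resize(im[200:365,350:500],None,fx=3.6,fy=3.6,interpolation=cv2.INTER_CUBIC))
E
```

```text
top fresh 0.97 [412, 208, 20, 33] cen 422.2 227.5 rect [422. 227.] [30. 18.] 90.0
top cover 0.81 [376, 277, 66, 78] cen 408.0 316.8 rect [408.4 316.5] [56.3 64.7] 13.6
top hatch 0.93 [11, 126, 294, 197] cen 110.2 224.4 rect [161.7 205.4] [181.4 283.5] 77.2
top gate_knob 0.54 [147, 214, 21, 15] cen 155.6 223.3 rect [155.  221.5] [15. 20.] 90.0
top rod_grip 0.8 [212, 188, 93, 35] cen 261.8 203.9 rect [259.4 206.6] [19.8 92.9] 79.7
top spent_a_center 0.61 [289, 271, 24, 31] cen 301.5 286.7 rect [301.5 286.7] [18.5 30.1] 20.0
top dome 0.93 [390, 172, 23, 16] cen 403.3 179.3 rect [403.5 179.5] [21. 21.] 90.0
top wood_weight 0.66 [467, 233, 14, 75] cen 472.8 269.5 rect [472.5 269.5] [79. 15.] 90.0
top inkstone 0.85 [219, 292, 35, 48] cen 235.0 314.8 rect [235.5 315. ] [33. 48.] 0.0
top water_pot 0.8 [233, 143, 28, 26] cen 245.5 158.4 rect [245. 159.] [26. 26.] 90.0
top water_pot 0.6 [218, 291, 32, 46] cen 235.4 314.5 rect [235.  314.5] [47. 32.] 90.0
scene fresh 0.56 [217, 306, 25, 36] cen 231.4 327.2 rect [231.5 327. ] [30.9 18.8] 63.4
scene cover 0.95 [171, 230, 63, 62] cen 201.0 260.3 r
[... 427 characters left out ...]
43, 23, 22] cen 273.5 355.1 rect [273.6 355.2] [22.4 22.4] 63.4
scene dome 0.34 [417, 173, 29, 43] cen 431.5 192.5 rect [429.7 193.3] [17.7 41.2] 17.9
scene dome 0.16 [221, 309, 23, 35] cen 231.7 327.3 rect [231.3 327.1] [30.  18.3] 63.4
scene wood_weight 0.6 [140, 287, 50, 71] cen 165.7 323.4 rect [165.6 322.8] [72.9 16.6] 59.0
scene inkstone 0.72 [308, 169, 48, 41] cen 333.1 188.5 rect [333.3 188.8] [42.4 27.6] 45.0
scene inkstone 0.67 [415, 174, 29, 43] cen 431.9 192.9 rect [433.7 194.8] [18.9 39.6] 29.7
scene water_pot 0.57 [401, 269, 26, 26] cen 414.1 282.2 rect [413.8 281.8] [24.7 24. ] 45.0
scene water_pot 0.54 [349, 107, 218, 184] cen 460.9 187.2 rect [446.5 224.1] [170.  209.2] 28.2
```

View pics/b_lock.png

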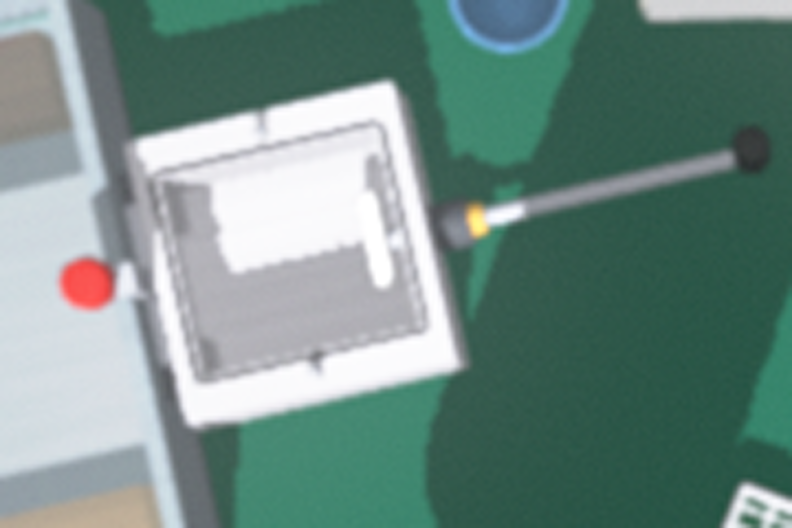

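View pics/b_cov.png

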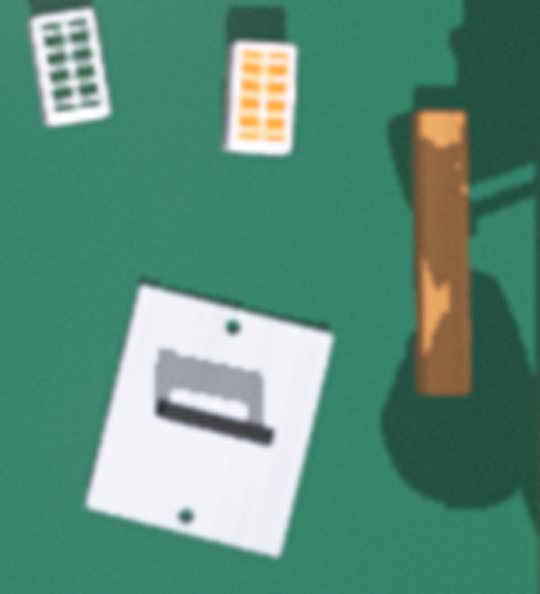

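```bash
cat > fit.py <<'E'
from h import *
from scipy.optimize import least_squares
def fit(c,model,pix,x0):
    def f(p):
        cs,sn=np.cos(p[2]),np.sin(p[2]); r=[]
        for m,u in zip(model,pix):
            X=[p[0]+cs*m[0]-sn*m[1],p[1]+sn*m[0]+cs*m[1],m[2]]
            a=proj(c,X); r+= [a[0]-u[0],a[1]-u[1]]
        return r
    s=least_squares(f,x0,loss='soft_l1'); return s.x, np.array(s.fun).reshape(-1,2)
E
python3 - <<'E'
from fit import *
c=ctrl.camera("top")
k=lambda L,f,o:[(x/f-0.5+0.5/f+o[0],y/f-0.5+0.5/f+o[1]) for x,y in L]
pl=k([(130,140),(393,82),(465,365),(195,425),(263,112),(318,356),(88,283)],4.4,(130,160))
ml=[(.08,.076,.07),(.08,-.076,.07),(-.08,-.076,.07),(-.08,.076,.07),(.0685,0,.083),(-.0685,0,.083),(0,.098,.143)]
p,r=fit(c,ml,pl,[.5,.3,0]); print("hatch",p,np.degrees(p[2]),"\n",r.round(1))
pc=k([(140,284),(333,333),(280,556),(86,507),(233,327),(186,516)],3.6,(350,200))
mc=[(.08,.07,.006),(.08,-.07,.006),(-.08,-.07,.006),(-.08,.07,.006),(.0685,0,.006),(-.0685,0,.006)]
p,r=fit(c,mc,pc,[.5,-.3,0]); print("cover",p,np.degrees(p[2]),"\n",r.round(1))
pf=k([(232,40),(297,45),(291,155),(226,150)],3.6,(350,200))
mf=[(.038,.022,.03),(.038,-.022,.03),(-.038,-.022,.03),(-.038,.022,.03)]
p,r=fit(c,mf,pf,[.5,-.3,0]); print("fresh",p,np.degrees(p[2]),"\n",r.round(1))
g=k([(752,148)],4.4,(130,160))[0]; print("grip",ray(c,*g,.071))
for n,u,z in (("spa",(301.5,286.7),.03),("spb",(369.5,218),.03),("dome",(403.4,179.4),.02),("wood",(472.7,269.5),.022),("ink",(235,315),.024),("pot",(245.3,158.5),.04),("stand",(500,235),.03),("stand2",(502,375),.03)): print(n,ray(c,*u,z).round(3))
# scene check
c=ctrl.camera("scene"); print(proj(c,[p[0],p[1],.03]))
E
```

```text
hatch [0.59553784 0.19327833 0.26355274] 15.100459769164363 
 [[-0.2  0.6]
 [ 0.7 -0.6]
 [-0.7 -1.8]
 [-0.3 -0.6]
 [ 0.   3.6]
 [ 0.3  2.8]
 [ 0.3 -0.6]]
cover [ 0.35988207 -0.33915033 -0.22552939] -12.9218824295951 
 [[ 0.2  0.5]
 [-0.3  0.4]
 [-0.2 -0.1]
 [ 0.2 -0.1]
 [-0.1 -0.3]
 [ 0.2 -0.3]]
fresh [ 0.58751375 -0.36847482 -0.04472268] -2.562421055303751 
 [[ 0.4  0.4]
 [-0.4  0.3]
 [-0.4 -0.4]
 [ 0.4 -0.2]]
grip [ 0.65906489 -0.05888245  0.071     ]
spa [ 0.429 -0.067  0.03 ]
spb [ 0.606 -0.234  0.03 ]
dome [ 0.708 -0.32   0.02 ]
wood [ 0.483 -0.5    0.022]
ink [0.355 0.097 0.024]
pot [0.747 0.082 0.04 ]
stand [ 0.571 -0.567  0.03 ]
stand2 [ 0.221 -0.573  0.03 ]
(np.float64(230.27930839188045), np.float64(323.65938105747074))
```

```bash
cat >> h.py <<'E'
from scipy.spatial.transform import Rotation as Rn
HX,HY,HYAW=0.5955,0.1933,np.radians(15.1)
def hp(x,y,z=0,h=None):
    a,b,w=h if h is not None else (HX,HY,HYAW)
    return np.array([a+np.cos(w)*x-np.sin(w)*y,b+np.sin(w)*x+np.cos(w)*y,z])
def plan(G,yawdeg,label=""):
    "G: grasp point target world; yawdeg: jaw axis direction"
    s=ctrl.get_state(); R=Rn.from_rotvec(s["tcp_rot"]).as_matrix(); g=ctrl.grip_depth
    T=np.array(G,float); T[2]-=g
    d=R.T@(T-s["tool_pos"])
    yaw=np.degrees(np.arctan2(R[1,1],R[0,1]))
    t=(yaw-yawdeg+90)%180-90   # tool x down: turn + = cw
    print(label,"shift",(d/.025).round(2),"turn",round(t/8,2),"alt",round((t-np.sign(t)*180)/8,2),"| yaw now",yaw.round(1),"q",s["joint_positions"].round(2),"t",round(s["time_s"],2), "grasp",(s["tool_pos"]+R[:,0]*g).round(4),"F",s["force"].round(1),"w",round(s["grip_width"],4))
E
python3 - <<'E'
from h import *
s=ctrl.get_state(); R=Rn.from_rotvec(s["tcp_rot"]).as_matrix(); print(R.round(3))
c=ctrl.camera("wrist"); print("cam",-c["R"].T@c["t"], R.T@(-c["R"].T@c["t"]-s["tool_pos"]))
plan([.5875,-.3685,.12],87.4,"fresh above")
plan([.5875,-.3685,.024],87.4,"fresh")
E
```

```text
[[-0.     0.378 -0.926]
 [ 0.    -0.926 -0.378]
 [-1.    -0.    -0.   ]]
cam [ 0.29116375 -0.52837738  0.38541002] [-0.1628045  -0.00072303 -0.06975672]
fresh above shift [  4.85  -1.47 -16.18] turn 3.1 alt -19.4 | yaw now -67.8 q [-1.3   0.36  1.51  0.    1.27 -0.12] t 1.45 grasp [ 0.2269 -0.5554  0.2039] F [ 0.1 -0.4  0.5] w 0.0881
fresh shift [  8.69  -1.47 -16.18] turn 3.1 alt -19.4 | yaw now -67.8 q [-1.3   0.36  1.51  0.    1.27 -0.12] t 1.45 grasp [ 0.2269 -0.5554  0.2039] F [ 0.1 -0.4  0.5] w 0.0881
```

Emit:
drive_tool --increments '[[[0, -0.2, -2], 0.3, 1], [[0.3, -0.4, -4], 0.8, 1], [[1, -0.6, -6.4], 1.4, 1], [[2, -0.8, -8.8], 1.9, 1], [[3, -1, -11.2], 2.4, 1], [[4, -1.3, -13.6], 2.8, 1], [[4.6, -1.47, -15.6], 3.1, 1], [[4.85, -1.47, -16.2], 3.1, 1], [[4.85, -1.47, -16.2], 3.1, 1], [[4.85, -1.47, -16.2], 3.1, 1]]'

```text
time_s: 2.7
tool_pos: [0.5868, -0.3693, 0.102]
tcp_rot: [-2.198, 0.051, 2.199]
force: [0.5, -1.0, 0.3]
grip_width: 0.0873
```

```bash
python3 - <<'E'
from h import *
c=ctrl.camera("wrist"); im=c["image"][:,:,::-1].copy()
cv2.imwrite("pics/c_wrist.png",im)
plan([.5875,-.3685,.024],87.4,"fresh")
for r in ctrl.outline_of("wrist","fresh")[:2]:
    m=r["pixels"].astype(np.uint8); ys,xs=np.nonzero(m); print(r["score"],cv2.minAreaRect(np.stack([xs,ys],1).astype(np.float32)))
w=np.radians(-2.6)
print([tuple(np.round(proj(c,hp(x,y,.03,(.5875,-.3685,w))),0)) for x,y in ((.038,.022),(.038,-.022),(-.038,-.022),(-.038,.022))])
E
```

```text
fresh shift [ 3.87 -0.05 -0.03] turn -0.01 alt 22.49 | yaw now -92.7 q [-0.66  0.6   1.41 -0.    1.13  0.96] t 2.75 grasp [ 0.5867 -0.3696  0.0834] F [ 0.9 -0.1  0.4] w 0.0883
0.81 ((317.235107421875, 245.02391052246094), (104.01172637939453, 62.37580108642578), 88.21009063720703)
[(np.float64(288.0), np.float64(198.0)), (np.float64(350.0), np.float64(198.0)), (np.float64(348.0), np.float64(298.0)), (np.float64(290.0), np.float64(298.0))]
```

View pics/c_wrist.png

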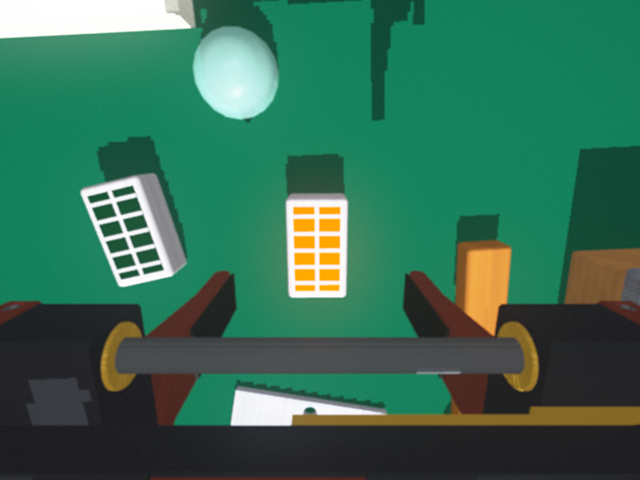

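The wrist picture shows the orange cassette centred at (317,246) between the fingers, within 2 mm of prediction. I'll descend and grip.

Emit:
drive_tool --increments '[[[2, -0.05, -0.05], 0, 1], [[3.4, -0.05, -0.05], 0, 1], [[3.85, -0.05, -0.05], 0, 1], [[3.85, -0.05, -0.05], 0, 0.5], [[3.85, -0.05, -0.05], 0, 0.3], [[3.85, -0.05, -0.05], 0, 0.3], [[3.85, -0.05, -0.05], 0, 0.3], [[2.85, -0.05, -0.05], 0, 0.3], [[0.85, -0.05, -0.05], 0, 0.3], [[-1.15, -0.05, -0.05], 0, 0.3]]' --squeeze 25

```text
time_s: 4.05
tool_pos: [0.5887, -0.3666, 0.131]
tcp_rot: [-2.197, 0.048, 2.2]
force: [0.2, -0.1, -0.9]
grip_width: 0.044
```

```bash
sed -i 's/+R\[:,0\]\*g/-R[:,0]*g/' h.py; python3 - <<'E'
from h import *
plan(hp(0,.014,.15),15.1,"over lock")
E
```

```text
over lock shift [ 1.000e-02 -2.292e+01  9.000e-01] turn 9.04 alt -13.46 | yaw now -92.6 q [-0.66  0.57  1.38  0.    1.19  0.96] t 4.05 grasp [ 0.5887 -0.3666  0.1497] F [ 0.2 -0.1 -0.9] w 0.044
```

Emit:
drive_tool --increments '[[[0, -1.2, 0.05], -1.2, 0.3], [[0, -3.6, 0.1], -2.5, 0.3], [[0, -6, 0.2], -3.8, 0.3], [[0, -8.5, 0.3], -5.1, 0.3], [[0, -11, 0.4], -6.4, 0.3], [[0, -13.5, 0.5], -7.7, 0.3], [[0, -16, 0.6], -9, 0.3], [[0, -18.5, 0.7], -10.3, 0.3], [[0, -20.8, 0.8], -11.6, 0.3], [[0, -22.2, 0.9], -12.8, 0.3]]'

```text
time_s: 5.3
tool_pos: [0.5912, 0.1914, 0.1304]
tcp_rot: [1.077, 1.289, -1.076]
force: [0.2, -0.6, -1.9]
grip_width: 0.0437
```

```bash
python3 - <<'E'
from h import *
c=ctrl.camera("wrist"); im=c["image"][:,:,::-1].copy()
cv2.imwrite("pics/d_wrist.png",im)
c2=ctrl.camera("top"); cv2.imwrite("pics/d_top.png",cv2.resize(c2["image"][130:310,60:330,::-1],None,fx=2.9,fy=2.9,interpolation=cv2.INTER_CUBIC))
plan(hp(0,.014,.15),15.1,"over lock")
E
```

```text
over lock shift [-0.04  0.13 -0.56] turn -0.61 alt 21.89 | yaw now 10.2 q [0.2  0.48 1.56 0.   1.1  0.02] t 5.4 grasp [0.5911 0.1923 0.149 ] F [-0.3 -0.7 -1.8] w 0.0436
```

View pics/d_wrist.png

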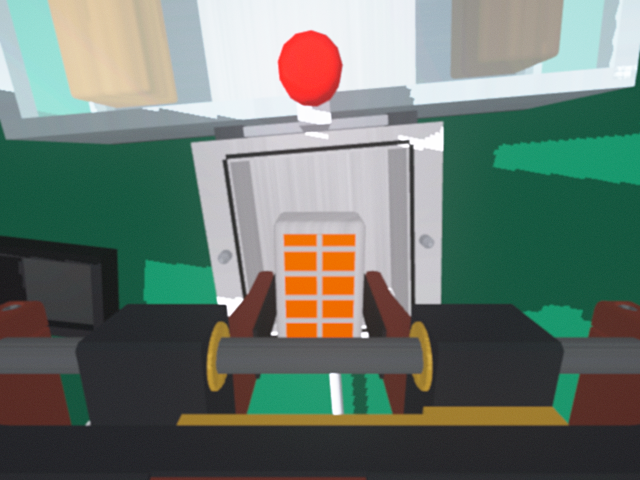

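View pics/d_top.png

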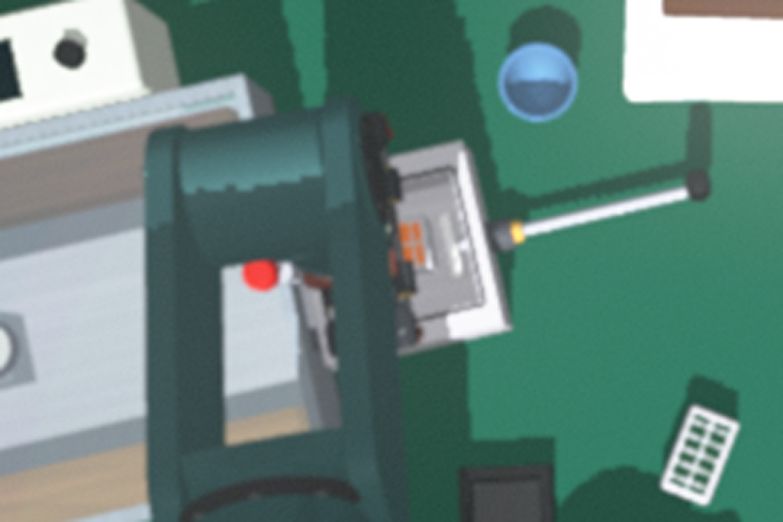

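```bash
python3 - <<'E'
import cv2
im=cv2.imread("pics/d_wrist.png")
cv2.imwrite("pics/d_zoom.png",cv2.resize(im[110:290,180:450],None,fx=2.9,fy=2.9,interpolation=cv2.INTER_CUBIC))
E
```

```text
(no output)
```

View pics/d_zoom.png

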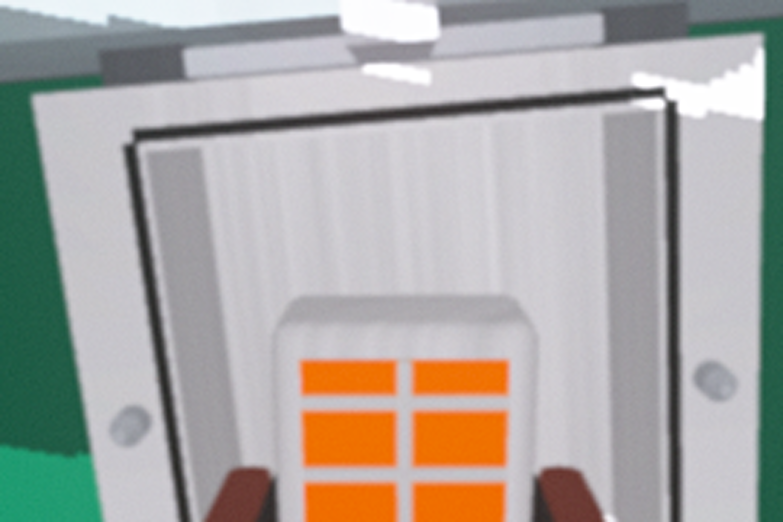

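```bash
python3 - <<'E'
from fit import *
c=ctrl.camera("wrist")
k=lambda L,f,o:[(x/f-0.5+0.5/f+o[0],y/f-0.5+0.5/f+o[1]) for x,y in L]
pl=k([(33,95),(763,34),(130,425),(715,381),(131,139),(669,94)],2.9,(180,110))
ml=[(-.08,.076,.07),(.08,.076,.07),(-.0685,0,.0765),(.0685,0,.0765),(-.057,.062,.07),(.057,.062,.07)]
p,r=fit(c,ml,pl,[.595,.193,.26]); print("hatch",p,np.degrees(p[2]),"\n",r.round(1))
E
```

```text
hatch [0.59330697 0.20113641 0.25561998] 14.645946155914526 
 [[ 0.  -1.5]
 [-0.1 -1. ]
 [-0.6 -0.2]
 [ 0.8 -0.2]
 [ 5.1  2.9]
 [-4.1  4.3]]
```

Emit:
drive_tool --increments '[[[0, 0.1, -0.5], -0.3, 0.3], [[0, 0.1, -0.5], -0.6, 0.3], [[0, 0.1, -0.5], -0.6, 0.3], [[0, 0.1, -0.5], -0.6, 0.3], [[0, 0.1, -0.5], -0.6, 0.3], [[0, 0.1, -0.5], -0.6, 0.3], [[0, 0.1, -0.5], -0.6, 0.3], [[0, 0.1, -0.5], -0.6, 0.3], [[0, 0.1, -0.5], -0.6, 0.3], [[0, 0.1, -0.5], -0.6, 0.3]]'

```text
time_s: 6.7
tool_pos: [0.5921, 0.2012, 0.1302]
tcp_rot: [1.019, 1.319, -1.019]
force: [-0.1, -0.0, -1.1]
grip_width: 0.0438
```

```bash
python3 - <<'E'
from h import *
c=ctrl.camera("wrist"); im=c["image"][:,:,::-1].copy()
cv2.imwrite("pics/e_wrist.png",im)
cv2.imwrite("pics/e_zoom.png",cv2.resize(im[80:290,180:460],None,fx=2.8,fy=2.8,interpolation=cv2.INTER_CUBIC))
plan(hp(0,.014,.15),15.1,"over lock")
E
```

```text
over lock shift [-0.04  0.05 -0.22] turn -0.06 alt 22.44 | yaw now 14.6 q [ 0.22  0.49  1.55  0.    1.1  -0.04] t 6.75 grasp [0.592  0.2012 0.1489] F [-0.6  0.8 -2.3] w 0.0436
```

View pics/e_zoom.png

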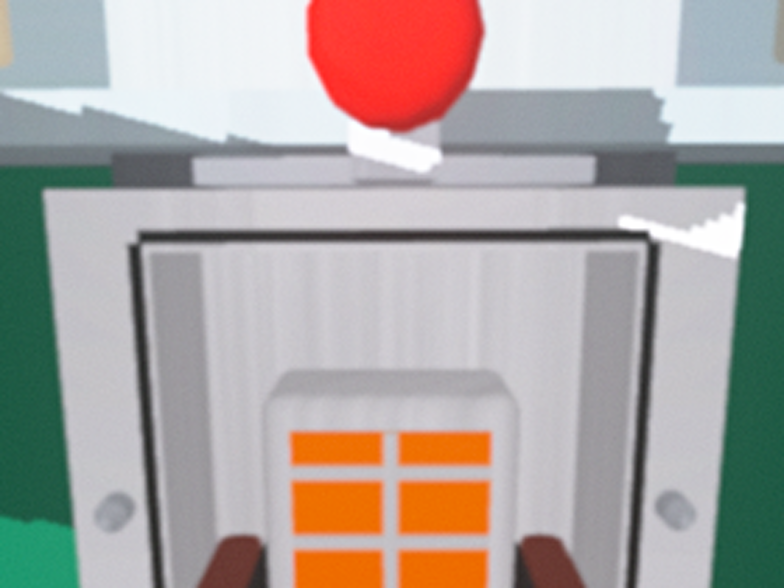

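```bash
python3 - <<'E'
from fit import *
c=ctrl.camera("wrist"); s=ctrl.get_state()
k=lambda L,f,o:[(x/f-0.5+0.5/f+o[0],y/f-0.5+0.5/f+o[1]) for x,y in L]
pl=k([(43,189),(745,188),(115,512),(677,510)],2.8,(180,80))
ml=[(-.08,.076,.07),(.08,.076,.07),(-.0685,0,.0765),(.0685,0,.0765)]
p,r=fit(c,ml,pl,[.595,.193,.26]); print("hatch",p,np.degrees(p[2]),"\n",r.round(1))
# scene-cam check: project both candidates
for h in ((.5955,.1933,.2635),tuple(p)):
    for cam in ("top","scene"):
        cc=ctrl.camera(cam); im=cc["image"][:,:,::-1].copy()
        print(cam,[tuple(np.round(proj(cc,hp(x,y,z,h)),1)) for x,y,z in ((.08,.076,.07),(.08,-.076,.07),(-.08,-.076,.07),(-.08,.076,.07),(0,.098,.143))])
        # held cassette top corners in the wrist view
im=cv2.imread("pics/a_scene.png"); cv2.imwrite("pics/e_sc.png",cv2.resize(im[160:300,340:480],None,fx=4,fy=4,interpolation=cv2.INTER_CUBIC))
E
```

```text
hatch [0.5935413  0.19977818 0.25828271] 14.798509210496608 
 [[ 0.7 -0.2]
 [-0.3 -0.6]
 [-0.6  0.3]
 [ 0.2  0.5]]
top [(np.float64(158.9), np.float64(192.1)), (np.float64(219.6), np.float64(177.7)), (np.float64(234.6), np.float64(240.8)), (np.float64(173.6), np.float64(255.6)), (np.float64(149.9), np.float64(223.3))]
scene [(np.float64(451.9), np.float64(215.3)), (np.float64(419.6), np.float64(249.9)), (np.float64(371.4), np.float64(217.5)), (np.float64(404.6), np.float64(185.5)), (np.float64(437.0), np.float64(178.3))]
top [(np.float64(156.3), np.float64(192.6)), (np.float64(217.1), np.float64(178.5)), (np.float64(231.8), np.float64(241.8)), (np.float64(170.7), np.float64(256.2)), (np.float64(147.0), np.float64(223.9))]
scene [(np.float64(453.3), np.float64(213.9)), (np.float64(420.8), np.float64(248.3)), (np.float64(372.9), np.float64(215.8)), (np.float64(406.1), np.float64(184.1)), (np.float64(438.6), np.float64(176.9))]
```

View pics/e_sc.png

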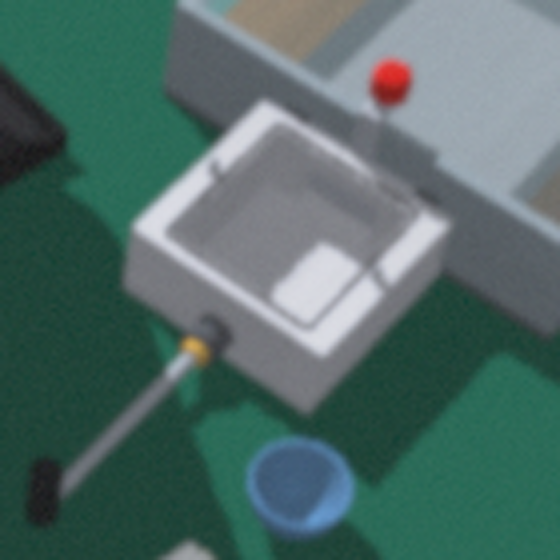

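```bash
python3 - <<'E'
from fit import *
k=lambda L,f,o:[(x/f-0.5+0.5/f+o[0],y/f-0.5+0.5/f+o[1]) for x,y in L]
c=ctrl.camera("scene")
pl=k([(320,355),(133,228),(265,100),(450,225)],4,(340,160))
ml=[(.08,-.076,.07),(-.08,-.076,.07),(-.08,.076,.07),(.08,.076,.07)]
p,r=fit(c,ml,pl,[.595,.193,.26]); print("scene",p,np.degrees(p[2]),r.round(1).tolist())
c=ctrl.camera("top")
pl=k([(130,140),(393,82),(465,365),(195,425)],4.4,(130,160))
ml=[(.08,.076,.07),(.08,-.076,.07),(-.08,-.076,.07),(-.08,.076,.07)]
p,r=fit(c,ml,pl,[.595,.193,.26]); print("top",p,np.degrees(p[2]),r.round(1).tolist())
# where held cassette is, wrist: front top edge
c=ctrl.camera("wrist")
for r in ctrl.outline_of("wrist","fresh")[:1]: print(r["score"],r["extent"])
s=ctrl.get_state(); g=s["tool_pos"]; 
for q in (.024,):
  # assume grasped with its bottom 24mm below the grasp point
  z=g[2]+.0187-.024+.03
  print([tuple(np.round(proj(c,hp(x,.038,z,(g[0],g[1],np.radians(14.6)))),1)) for x in (-.022,.022)])
E
```

```text
scene [0.59472352 0.19655098 0.24646654] 14.121492664101657 [[0.0, 0.8], [-0.7, -0.4], [0.1, 0.2], [0.6, -0.7]]
top [0.5940717  0.19271987 0.26004969] 14.899749822444129 [[0.0, 1.1], [1.0, 0.1], [-0.6, -1.0], [-0.3, -0.1]]
0.71 [271.8, 209.3, 99.3, 129.2]
[(np.float64(267.1), np.float64(231.9)), (np.float64(371.1), np.float64(231.9))]
```

```bash
python3 - <<'E'
from h import *
c=ctrl.camera("wrist"); s=ctrl.get_state(); g=s["tool_pos"]; w=np.radians(14.6)
for zb in (-.005,-.010,-.015,-.02,-.025,-.03):
  for f in (0.035,.038,.042):
    P=[proj(c,hp(x,f,g[2]+.0187+zb-.0+dz,(g[0],g[1],w))) for x,dz in ((-.022,0.0),(.022,0.0),(-.022,.03),(.022,.03))]
    print(zb,f,"bottom row %.0f w %.0f  top row %.0f w %.0f"%(P[0][1],P[1][0]-P[0][0],P[2][1],P[3][0]-P[2][0]))
print("tip",[proj(c,hp(x,.01,g[2],(g[0],g[1],w))) for x in (-.022,.022,-.036)])
im=c["image"][:,:,::-1]; cv2.imwrite("pics/f_zoom.png",cv2.resize(im[190:350,220:420],None,fx=4,fy=4,interpolation=cv2.INTER_CUBIC))
c=ctrl.camera("scene");im=c["image"][:,:,::-1]; cv2.imwrite("pics/f_sc.png",cv2.resize(im[120:320,300:500],None,fx=3,fy=3,interpolation=cv2.INTER_CUBIC))
E
```

```text
-0.005 0.035 bottom row 233 w 96  top row 251 w 119
-0.005 0.038 bottom row 226 w 97  top row 244 w 119
-0.005 0.042 bottom row 218 w 97  top row 233 w 120
-0.01 0.035 bottom row 230 w 93  top row 248 w 114
-0.01 0.038 bottom row 224 w 94  top row 240 w 115
-0.01 0.042 bottom row 216 w 94  top row 230 w 116
-0.015 0.035 bottom row 228 w 91  top row 244 w 110
-0.015 0.038 bottom row 222 w 91  top row 237 w 111
-0.015 0.042 bottom row 214 w 92  top row 227 w 112
-0.02 0.035 bottom row 226 w 88  top row 241 w 106
-0.02 0.038 bottom row 220 w 88  top row 234 w 107
-0.02 0.042 bottom row 212 w 89  top row 225 w 108
-0.025 0.035 bottom row 224 w 85  top row 238 w 103
-0.025 0.038 bottom row 218 w 86  top row 231 w 103
-0.025 0.042 bottom row 210 w 86  top row 222 w 104
-0.03 0.035 bottom row 222 w 83  top row 235 w 99
-0.03 0.038 bottom row 216 w 83  top row 229 w 100
-0.03 0.042 bottom row 209 w 84  top row 220 w 101
tip [(np.float64(276.56776675571734), np.float64(273.86356739023705)), (np.float64(361.8578798640541), np.float64(273.90003505634775)), (np.float64(249.43490846473628), np.float64(273.85196613915735))]
```

View pics/f_zoom.png

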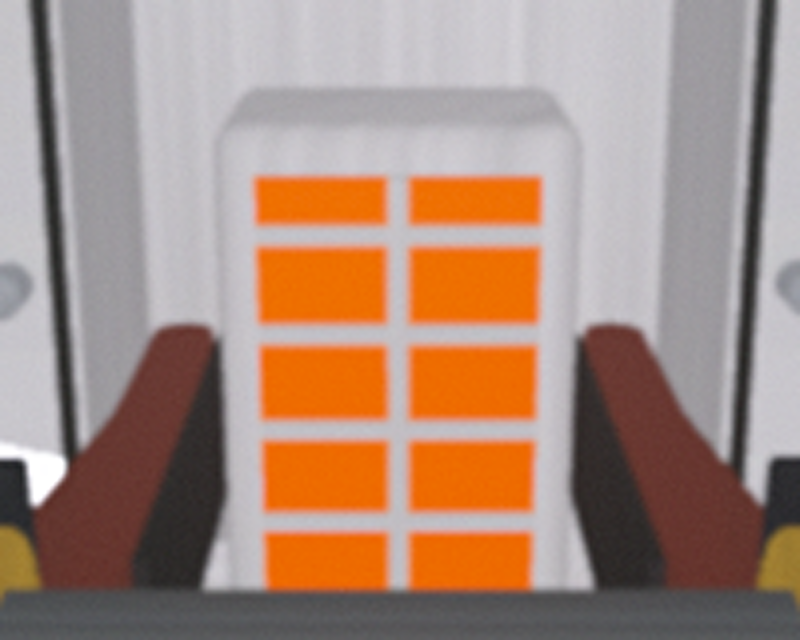

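View pics/f_sc.png

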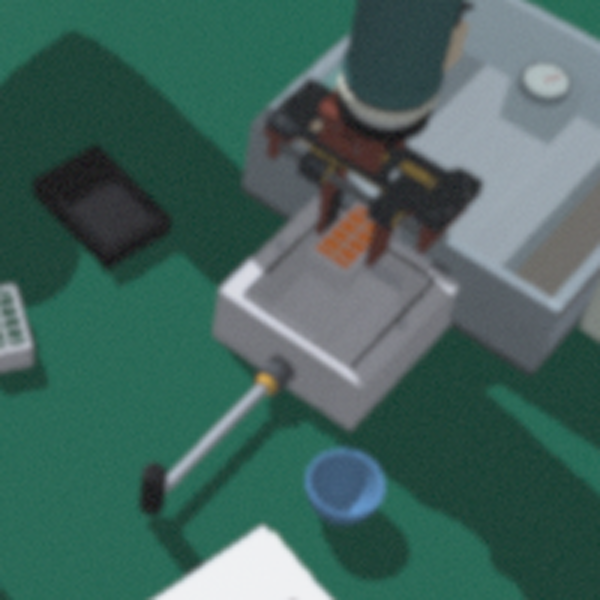

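The picture shows the cassette is centred but held only by the finger tips (top face 90 px wide, so its top is about 2 mm above the tips). I'll lower it gently with a firmer grip, allowing for its bottom being about 27 mm below the TCP.

```bash
sed -i 's/^HX,HY.*/HX,HY,HYAW=0.5937,0.1985,np.radians(14.7)/' h.py; python3 - <<'E'
from h import *
plan(hp(0,.014,.036+.0187),14.7,"place")
E
```

```text
place shift [ 3.77  0.04 -0.44] turn -0.01 alt 22.49 | yaw now 14.6 q [ 0.22  0.49  1.55  0.    1.1  -0.04] t 7.3 grasp [0.592  0.2011 0.1489] F [-0.1 -0.9 -1.9] w 0.044
```

Emit:
drive_tool --increments '[[[0, 0.05, -0.45], 0, 0.3], [[0.5, 0.05, -0.45], 0, 0.3], [[1.2, 0.05, -0.45], 0, 0.3], [[1.9, 0.05, -0.45], 0, 0.3], [[2.5, 0.05, -0.45], 0, 0.3], [[3, 0.05, -0.45], 0, 0.3], [[3.3, 0.05, -0.45], 0, 0.3], [[3.45, 0.05, -0.45], 0, 0.3], [[3.5, 0.05, -0.45], 0, 0.3], [[3.5, 0.05, -0.45], 0, 0.3]]' --squeeze 40

```text
time_s: 8.55
tool_pos: [0.5907, 0.2124, 0.0431]
tcp_rot: [1.02, 1.319, -1.019]
force: [0.0, 0.1, -1.7]
grip_width: 0.0436
```

```bash
python3 - <<'E'
from h import *
c=ctrl.camera("wrist"); im=c["image"][:,:,::-1].copy()
cv2.imwrite("pics/g_wrist.png",im)
plan(hp(0,.014,.036+.0187),14.7,"place")
E
```

```text
place shift [ 0.29 -0.03  0.01] turn -0.01 alt 22.49 | yaw now 14.6 q [ 0.24  0.59  1.61  0.    0.93 -0.02] t 8.6 grasp [0.5908 0.2124 0.0618] F [ 0.8 -0.2 -2.3] w 0.0436
```

View pics/g_wrist.png

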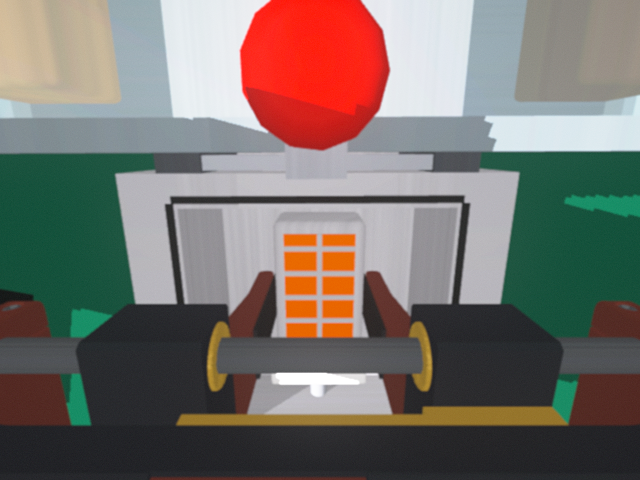

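Emit:
drive_tool --increments '[[[0.1, 0, 0], 0, 0.3], [[0.15, 0, 0], 0, 0.3], [[0.2, 0, 0], 0, 0.3], [[0.25, 0, 0], 0, 0.3], [[0.28, 0, 0], 0, 0.3], [[0.3, 0, 0], 0, 0.3], [[0.32, 0, 0], 0, 0.3], [[0.34, 0, 0], 0, 0.3], [[0.34, 0, 0], 0, 0.3], [[0.34, 0, 0], 0, 0.3]]'

```text
time_s: 9.85
tool_pos: [0.5904, 0.2123, 0.0342]
tcp_rot: [1.019, 1.319, -1.019]
force: [0.1, -0.6, -1.8]
grip_width: 0.0436
```

Emit:
drive_tool --increments '[[[0.04, 0, 0], 0, 0.3], [[0.08, 0, 0], 0, 0.3], [[0.12, 0, 0], 0, 0.3], [[0.16, 0, 0], 0, 0.3], [[0.2, 0, 0], 0, 0.3], [[0.24, 0, 0], 0, 0.3], [[0.24, 0, 0], 0, 0.3], [[0.24, 0, 0], 0, 0.3], [[0.24, 0, 0], 0, 0.3], [[0.24, 0, 0], 0, 0.3]]'

```text
time_s: 11.1
tool_pos: [0.5904, 0.2124, 0.0296]
tcp_rot: [1.019, 1.319, -1.019]
force: [-4.0, -1.4, 9.2]
grip_width: 0.0435
```

```bash
python3 - <<'E'
from h import *
c=ctrl.camera("wrist"); im=c["image"][:,:,::-1].copy()
cv2.imwrite("pics/h_zoom.png",cv2.resize(im[190:350,220:420],None,fx=4,fy=4,interpolation=cv2.INTER_CUBIC))
plan(hp(0,.014,.036+.0187),14.7,"place")
E
```

```text
place shift [-0.26 -0.01  0.01] turn -0.01 alt 22.49 | yaw now 14.6 q [ 0.24  0.61  1.62  0.    0.91 -0.02] t 11.15 grasp [0.5904 0.2124 0.0483] F [-3.9 -1.9 10.1] w 0.0436
```

View pics/h_zoom.png

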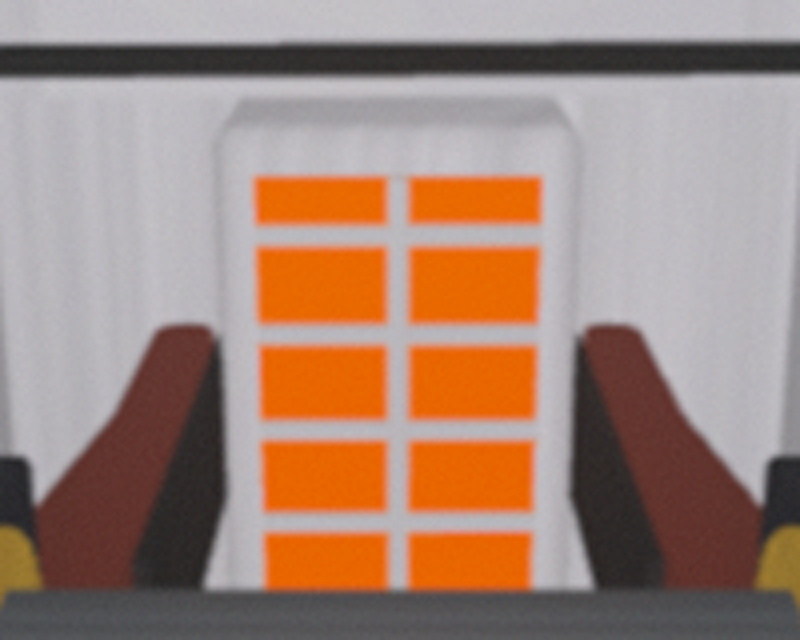

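Emit:
drive_tool --increments '[[[-0.03, 0, 0], 0, 0.3], [[-0.03, 0, 0], 0, 0.3], [[-0.03, 0, 0], 0, 0.6], [[-0.03, 0, 0], 0, 0.7], [[-0.03, 0, 0], 0, 0.7], [[-0.03, 0, 0], 0, 0.7], [[-0.5, 0, 0], 0, 0.7], [[-1.5, 0, 0], 0, 0.7], [[-3, 0, 0], 0, 0.7], [[-5, 0, 0], 0, 0.7]]'

```text
time_s: 12.4
tool_pos: [0.5896, 0.2121, 0.1542]
tcp_rot: [1.018, 1.32, -1.021]
force: [0.8, 0.3, 0.3]
grip_width: 0.0616
```

```bash
python3 - <<'E'
from h import *
c=ctrl.camera("wrist"); im=c["image"][:,:,::-1].copy()
cv2.imwrite("pics/i_wrist.png",im)
w=np.radians(-12.9)
plan([.360,-.339,.16],-12.9,"cover above")
E
```

```text
cover above shift [  0.68 -14.64  19.01] turn 3.44 alt -19.06 | yaw now 14.6 q [ 0.24  0.45  1.52  0.    1.16 -0.02] t 12.45 grasp [0.5938 0.2133 0.1807] F [1.5 0.3 2.7] w 0.0614
```

View pics/i_wrist.png

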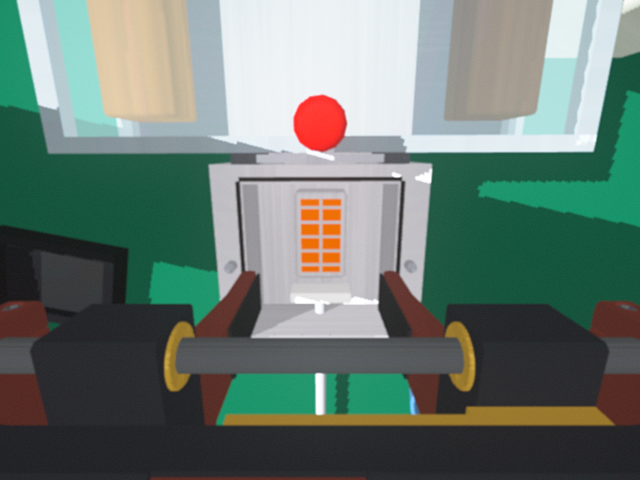

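The cassette lies straight in the lock at (321,235), with the pusher at row 293 just clear behind it. Next is the cover.

Emit:
drive_tool --increments '[[[0, -0.8, 1], 0.2, 0.7], [[0, -2.2, 3], 0.6, 0.7], [[0, -4, 5.2], 1, 0.7], [[0, -5.8, 7.4], 1.4, 0.7], [[0, -7.4, 9.6], 1.8, 0.7], [[0, -9, 11.8], 2.2, 0.7], [[0.2, -10.8, 14], 2.6, 0.7], [[0.4, -12.4, 16.2], 3, 0.7], [[0.6, -13.8, 18], 3.3, 0.7], [[0.7, -14.65, 19], 3.44, 0.7]]'

```text
time_s: 13.7
tool_pos: [0.3584, -0.3351, 0.137]
tcp_rot: [1.374, 1.091, -1.373]
force: [1.2, 0.4, 0.3]
grip_width: 0.0612
```

Emit:
drive_tool --increments '[[[0, 0, 0], 0, 0.7], [[0, 0, 0], 0, 0.7], [[0, 0, 0], 0, 0.7], [[0, 0, 0], 0, 0.7], [[0, 0, 0], 0, 0.7], [[0, 0, 0], 0, 0.7], [[0, 0, 0], 0, 0.7], [[0, 0, 0], 0, 0.7], [[0, 0, 0], 0, 0.7], [[0, 0, 0], 0, 0.7]]'

```text
time_s: 14.95
tool_pos: [0.359, -0.3329, 0.1362]
tcp_rot: [1.373, 1.094, -1.373]
force: [-0.1, 0.7, -0.9]
grip_width: 0.0613
```

```bash
python3 - <<'E'
from h import *
c=ctrl.camera("wrist"); im=c["image"][:,:,::-1].copy()
cv2.imwrite("pics/j_wrist.png",im)
plan([.360,-.339,.035],-12.9,"cover")
h=(.36,-.339,np.radians(-12.9))
print([tuple(np.round(proj(c,hp(*q,h)),0)) for q in ((-.0685,0,.006),(.0685,0,.006),(-.08,.07,.006),(.08,.07,.006),(-.007,.04,.042),(.007,.04,.042))])
E
```

```text
cover shift [4.8  0.1  0.23] turn -0.0 alt 22.5 | yaw now -12.9 q [-0.89  0.31  1.85  0.    0.99 -0.66] t 15.0 grasp [ 0.359  -0.3329  0.1549] F [-0.3 -0.5  0.1] w 0.0614
[(np.float64(247.0), np.float64(240.0)), (np.float64(398.0), np.float64(240.0)), (np.float64(228.0), np.float64(160.0)), (np.float64(417.0), np.float64(160.0)), (np.float64(314.0), np.float64(201.0)), (np.float64(332.0), np.float64(201.0))]
```

View pics/j_wrist.png

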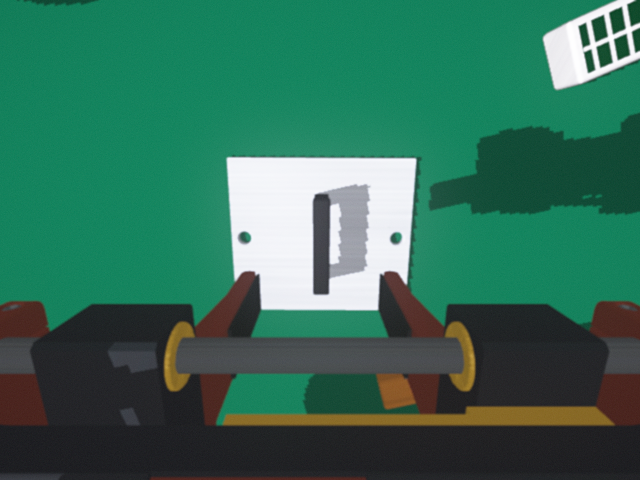

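Emit:
drive_tool --increments '[[[1.5, 0.05, 0.14], 0, 0.7], [[3.2, 0.05, 0.14], 0, 0.7], [[4.4, 0.05, 0.14], 0, 0.7], [[4.9, 0.05, 0.14], 0, 0.7], [[4.9, 0.05, 0.14], 0, 0.7], [[4.9, 0.05, 0.14], 0, 0.4], [[4.9, 0.05, 0.14], 0, 0.1], [[4.9, 0.05, 0.14], 0, 0], [[4.9, 0.05, 0.14], 0, 0], [[4.9, 0.05, 0.14], 0, 0]]' --squeeze 55

```text
time_s: 16.25
tool_pos: [0.3595, -0.3366, 0.0139]
tcp_rot: [1.373, 1.094, -1.373]
force: [-1.0, -0.4, 0.0]
grip_width: 0.0148
```

```bash
python3 - <<'E'
from h import *
plan([.360,-.339,.035],-12.9,"cover")
E
```

```text
cover shift [-0.1   0.04  0.09] turn -0.0 alt 22.5 | yaw now -12.9 q [-0.89  0.51  1.94  0.    0.69 -0.67] t 16.25 grasp [ 0.3595 -0.3366  0.0326] F [-1.  -0.4  0. ] w 0.0148
```

Emit:
drive_tool --increments '[[[0, 0, 0], 0, 0], [[0, 0, 0], 0, 0], [[-0.1, 0, 0], 0, 0], [[-0.4, 0, 0], 0, 0], [[-1, 0, 0], 0, 0], [[-2, 0, 0], 0, 0], [[-3.2, 0, 0], 0, 0], [[-4.6, 0, 0], 0, 0], [[-5.7, 0, 0], 0, 0], [[-6, 0, 0], 0, 0]]'

```text
time_s: 17.5
tool_pos: [0.3602, -0.3374, 0.1661]
tcp_rot: [1.372, 1.09, -1.372]
force: [-0.8, 0.6, -4.1]
grip_width: 0.0134
```

```bash
python3 - <<'E'
from h import *
c=ctrl.camera("wrist"); im=c["image"][:,:,::-1].copy()
cv2.imwrite("pics/k_wrist.png",im)
plan(hp(0,-.02,.18),14.7,"above lock")
E
```

```text
above lock shift [  0.15   4.7  -22.27] turn -3.45 alt 19.05 | yaw now -12.9 q [-0.89  0.27  1.81  0.    1.06 -0.67] t 17.55 grasp [ 0.36   -0.3372  0.1845] F [-0.1  0.  -4.2] w 0.0134
```

View pics/k_wrist.png

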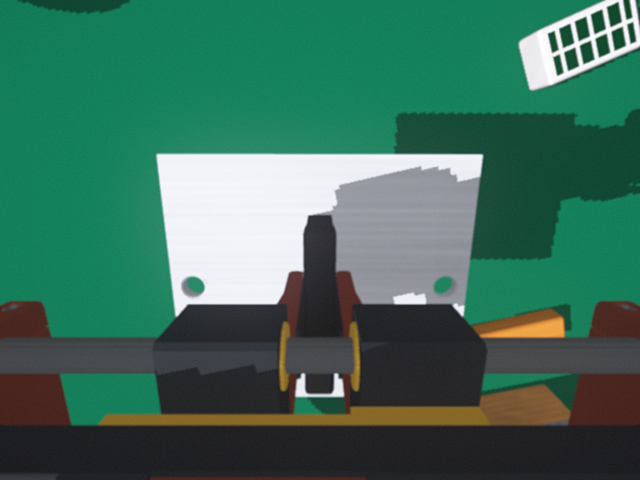

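Emit:
drive_tool --increments '[[[0, 0.2, -1.2], -0.2, 0], [[0, 0.7, -3.2], -0.5, 0], [[0, 1.2, -5.6], -0.9, 0], [[0, 1.7, -8], -1.3, 0], [[0, 2.2, -10.4], -1.7, 0], [[0, 2.7, -12.8], -2.1, 0], [[0, 3.2, -15.2], -2.5, 0], [[0, 3.7, -17.6], -2.9, 0], [[0.1, 4.2, -19.8], -3.2, 0], [[0.1, 4.6, -21.6], -3.4, 0]]'

```text
time_s: 18.8
tool_pos: [0.5916, 0.1663, 0.1595]
tcp_rot: [1.021, 1.32, -1.024]
force: [0.3, -1.6, -3.8]
grip_width: 0.0137
```

```bash
python3 - <<'E'
from h import *
plan(hp(0,0,.18),14.7,"above lock")
E
```

```text
above lock shift [-0.07  0.4  -1.23] turn -0.03 alt 22.47 | yaw now 14.4 q [ 0.16  0.44  1.55  0.    1.16 -0.09] t 18.8 grasp [0.5917 0.1663 0.1782] F [ 0.3 -1.6 -3.8] w 0.0137
```

Emit:
drive_tool --increments '[[[0, 0.1, -0.5], 0, 0], [[0, 0.2, -1], 0, 0], [[0, 0.2, -1.1], 0, 0], [[0, 0.2, -1.1], 0, 0], [[0, 0.2, -1.1], 0, 0], [[0, 0.2, -1.1], 0, 0], [[0, 0.2, -1.1], 0, 0], [[0, 0.2, -1.1], 0, 0], [[0, 0.2, -1.1], 0, 0], [[0, 0.2, -1.1], 0, 0]]'

```text
time_s: 20.05
tool_pos: [0.5901, 0.1921, 0.1612]
tcp_rot: [1.023, 1.317, -1.023]
force: [0.3, -0.5, -4.0]
grip_width: 0.0137
```

```bash
python3 - <<'E'
from h import *
plan(hp(0,0,.18),14.7,"above lock")
c=ctrl.camera("wrist"); im=c["image"][:,:,::-1].copy()
cv2.imwrite("pics/l_wrist.png",im)
cv2.imwrite("pics/l_zoom.png",cv2.resize(im[80:310,140:500],None,fx=2.2,fy=2.2,interpolation=cv2.INTER_CUBIC))
E
```

```text
above lock shift [-0.    0.2  -0.21] turn -0.05 alt 22.45 | yaw now 14.3 q [ 0.2   0.45  1.53  0.    1.16 -0.05] t 20.05 grasp [0.5901 0.192  0.1799] F [ 0.3 -0.5 -4. ] w 0.0137
```

View pics/l_zoom.png

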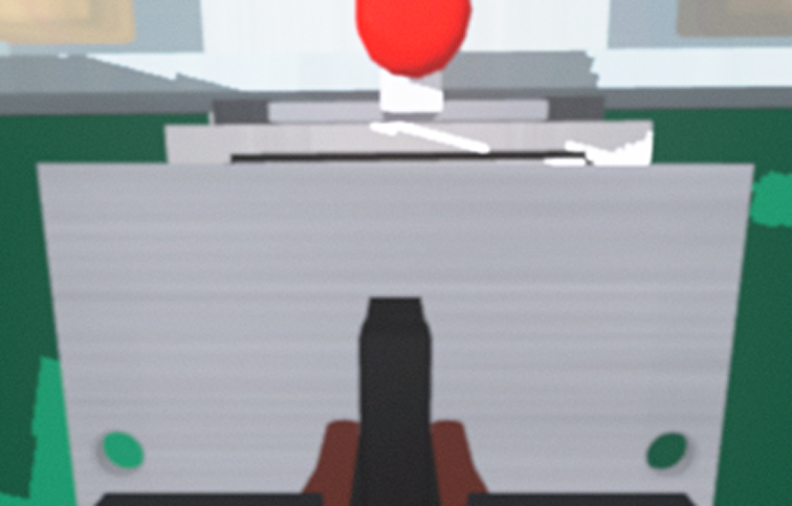

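```bash
python3 - <<'E'
from fit import *
c=ctrl.camera("wrist"); s=ctrl.get_state(); tz=s["tool_pos"][2]
k=lambda L,f,o:[(x/f-0.5+0.5/f+o[0],y/f-0.5+0.5/f+o[1]) for x,y in L]
pc=k([(38,164),(754,164),(121.5,450),(669,450)],2.2,(140,80))
for dz in (-.010,-.0079,-.006):
    z=tz+dz; m=[(-.08,.07,z),(.08,.07,z),(-.0685,0,z),(.0685,0,z)]
    p,r=fit(c,m,pc,[.59,.192,.25]); print("cover",dz,p.round(4),np.degrees(p[2]).round(2),r.round(1).tolist())
ph=k([(165,127),(652,123)],2.2,(140,80))
p,r=fit(c,[(-.08,.076,.07),(.08,.076,.07)],ph,[.59,.192,.25]); print("hatch",p.round(4),np.degrees(p[2]).round(2),r.round(1).tolist())
E
```

```text
cover -0.01 [0.5902 0.192  0.2496] 14.3 [[2.2, -0.5], [-2.7, -0.5], [0.4, 0.4], [-0.4, 0.5]]
cover -0.0079 [0.5903 0.1923 0.2491] 14.27 [[0.4, -1.0], [-0.5, -0.8], [-0.8, 1.5], [1.1, 1.7]]
cover -0.006 [0.5903 0.1922 0.2494] 14.29 [[-1.4, -0.8], [1.3, -0.7], [-2.0, 3.0], [2.4, 3.1]]
hatch [0.5935 0.199  0.2574] 14.75 [[0.3, -0.0], [-0.3, -0.0]]
```

```bash
sed -i 's/^HX,HY.*/HX,HY,HYAW=0.5935,0.1993,np.radians(14.75)/' h.py; python3 - <<'E'
from h import *
plan(hp(0,0,.104+.0187),14.75,"near pins")
E
```

```text
near pins shift [ 2.29  0.2  -0.25] turn -0.06 alt 22.44 | yaw now 14.3 q [ 0.2   0.45  1.53  0.    1.16 -0.05] t 20.15 grasp [0.5901 0.1921 0.18  ] F [-0.1 -0.9 -4. ] w 0.0138
```

Emit:
drive_tool --increments '[[[0, 0.2, -0.25], -0.06, 0], [[0.5, 0.2, -0.25], -0.06, 0], [[1, 0.2, -0.25], -0.06, 0], [[1.5, 0.2, -0.25], -0.06, 0], [[1.9, 0.2, -0.25], -0.06, 0], [[2.1, 0.2, -0.25], -0.06, 0], [[2.1, 0.2, -0.25], -0.06, 0], [[2.1, 0.2, -0.25], -0.06, 0], [[2.1, 0.2, -0.25], -0.06, 0], [[2.1, 0.2, -0.25], -0.06, 0]]'

```text
time_s: 21.4
tool_pos: [0.5937, 0.1994, 0.1092]
tcp_rot: [1.018, 1.32, -1.017]
force: [-0.8, -0.2, -4.0]
grip_width: 0.0138
```

```bash
python3 - <<'E'
from h import *
plan(hp(0,0,.104+.0187),14.75,"near pins")
c=ctrl.camera("wrist"); im=c["image"][:,:,::-1].copy()
cv2.imwrite("pics/m_wrist.png",im)
cv2.imwrite("pics/m_zoom.png",cv2.resize(im[80:310,140:500],None,fx=2.2,fy=2.2,interpolation=cv2.INTER_CUBIC))
E
```

```text
near pins shift [ 0.21 -0.01  0.  ] turn 0.0 alt -22.5 | yaw now 14.8 q [ 0.21  0.51  1.57  0.    1.06 -0.04] t 21.4 grasp [0.5937 0.1994 0.1279] F [-0.8 -0.2 -4. ] w 0.0138
```

View pics/m_zoom.png

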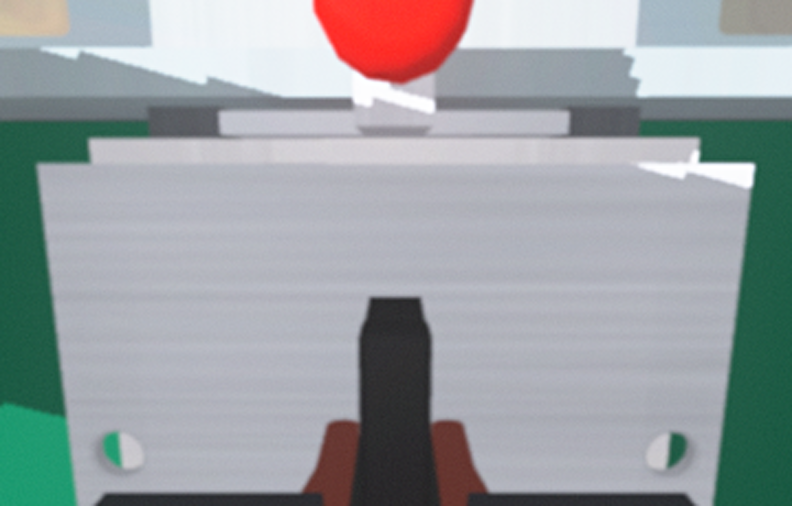

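```bash
python3 - <<'E'
from fit import *
c=ctrl.camera("wrist"); s=ctrl.get_state(); tz=s["tool_pos"][2]
k=lambda L,f,o:[(x/f-0.5+0.5/f+o[0],y/f-0.5+0.5/f+o[1]) for x,y in L]
pc=k([(38,164),(754,164),(121.5,450),(669,450)],2.2,(140,80))
z=tz-.0079; m=[(-.08,.07,z),(.08,.07,z),(-.0685,0,z),(.0685,0,z)]
p,r=fit(c,m,pc,[.59,.192,.25]); print("cover",p.round(4),np.degrees(p[2]).round(2),r.round(1).tolist())
p,r=fit(c,m[:2],pc[:2],[.59,.192,.25]); print("cover from edge",p.round(4),np.degrees(p[2]).round(2),r.round(1).tolist())
ph=k([(89,138),(700,138)],2.2,(140,80))
p,r=fit(c,[(-.08,.076,.07),(.08,.076,.07)],ph,[.59,.192,.25]); print("hatch",p.round(4),np.degrees(p[2]).round(2),r.round(1).tolist())
print("pins at",[np.round((np.array(proj(c,hp(x,0,.083)))-[140,80])*2.2,0) for x in (-.0685,.0685)])
E
```

```text
cover [0.5938 0.1996 0.2573] 14.74 [[0.4, -1.0], [-0.6, -0.8], [-0.8, 1.5], [1.1, 1.6]]
cover from edge [0.5939 0.1992 0.2579] 14.77 [[0.6, -0.1], [-0.6, -0.1]]
hatch [0.5935 0.1996 0.2578] 14.77 [[0.5, -0.0], [-0.5, -0.0]]
pins at [array([142., 428.]), array([645., 428.])]
```

Emit:
drive_tool --increments '[[[0.2, 0, 0], 0, 0], [[0.4, 0, 0], 0, 0], [[0.5, 0, 0], 0, 0], [[0.6, 0, 0], 0, 0], [[0.7, 0, 0], 0, 0], [[0.8, 0, 0], 0, 0], [[0.8, 0, 0], 0, 0], [[0.8, 0, 0], 0, 0], [[0.8, 0, 0], 0, 0], [[0.8, 0, 0], 0, 0]]'

```text
time_s: 22.75
tool_pos: [0.5935, 0.1994, 0.0889]
tcp_rot: [1.017, 1.32, -1.017]
force: [-0.3, 0.1, -4.7]
grip_width: 0.0133
```

```bash
python3 - <<'E'
from h import *
plan(hp(0,0,.084+.0187),14.75,"seat")
c=ctrl.camera("wrist"); im=c["image"][:,:,::-1].copy()
cv2.imwrite("pics/n_zoom.png",cv2.resize(im[80:310,140:500],None,fx=2.2,fy=2.2,interpolation=cv2.INTER_CUBIC))
E
```

```text
seat shift [ 0.2 -0.   0. ] turn 0.0 alt -22.5 | yaw now 14.8 q [ 0.21  0.53  1.59  0.    1.02 -0.04] t 22.75 grasp [0.5935 0.1994 0.1076] F [-0.3  0.1 -4.7] w 0.0133
```

View pics/n_zoom.png

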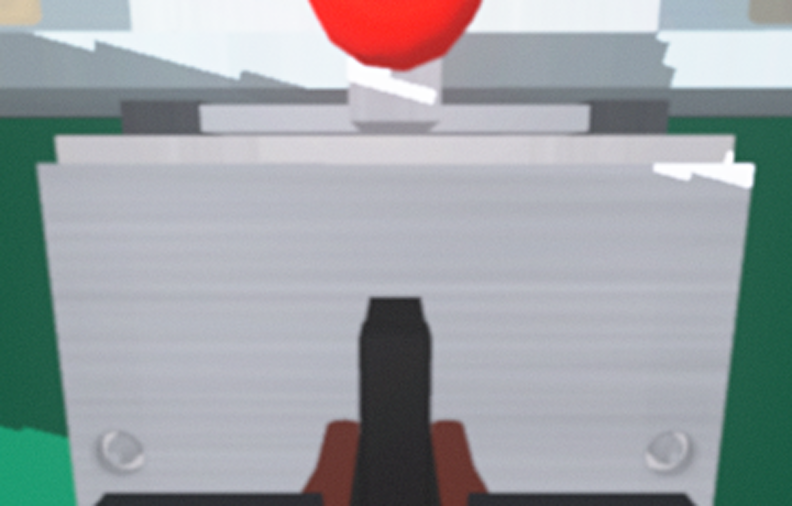

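The pins now show inside both holes, at (122,450) and (668,450) in the zoom, with no side force. I'll lower onto the rim.

Emit:
drive_tool --increments '[[[0.08, 0, 0], 0, 0], [[0.14, 0, 0], 0, 0], [[0.18, 0, 0], 0, 0], [[0.2, 0, 0], 0, 0], [[0.22, 0, 0], 0, 0], [[0.22, 0, 0], 0, 0], [[0.22, 0, 0], 0, 0], [[0.22, 0, 0], 0, 0], [[0.22, 0, 0], 0, 0], [[0.22, 0, 0], 0, 0]]'

```text
time_s: 24.05
tool_pos: [0.5933, 0.1993, 0.0838]
tcp_rot: [1.017, 1.32, -1.017]
force: [-3.7, -1.4, 5.5]
grip_width: 0.0139
```

Emit:
drive_tool --increments '[[[-0.03, 0, 0], 0, 0], [[-0.03, 0, 0], 0, 0.3], [[-0.03, 0, 0], 0, 0.5], [[-0.03, 0, 0], 0, 0.6], [[-0.03, 0, 0], 0, 0.6], [[-0.8, 0, 0], 0, 0.6], [[-2, 0, 0], 0, 0.6], [[-3.2, 0, 0], 0, 0.6], [[-4, 0, 0], 0, 0.6], [[-4, 0, 0], 0, 0.6]]'

```text
time_s: 25.3
tool_pos: [0.5948, 0.1996, 0.185]
tcp_rot: [1.019, 1.318, -1.014]
force: [0.2, 0.2, 0.4]
grip_width: 0.0527
```

```bash
python3 - <<'E'
from h import *
plan(hp(0,.098,.131),14.75,"knob")
c=ctrl.camera("wrist"); im=c["image"][:,:,::-1].copy()
cv2.imwrite("pics/o_wrist.png",im)
print(proj(c,hp(0,.098,.143)),proj(c,hp(0,.098,.13)))
for r in ctrl.find_in("wrist","gate_knob")[:2]: print(r)
E
```

```text
knob shift [ 2.91 -0.06 -3.92] turn 0.0 alt -22.5 | yaw now 14.8 q [ 0.21  0.43  1.5   0.    1.21 -0.04] t 25.3 grasp [0.5947 0.1996 0.2037] F [0.2 0.2 0.4] w 0.0527
(np.float64(316.69565124825846), np.float64(102.75407456589011)) (np.float64(316.7787463502541), np.float64(105.85661711926701))
{'extent': [259.9, 77.3, 115.8, 69.9], 'score': 0.8}
```

View pics/o_wrist.png

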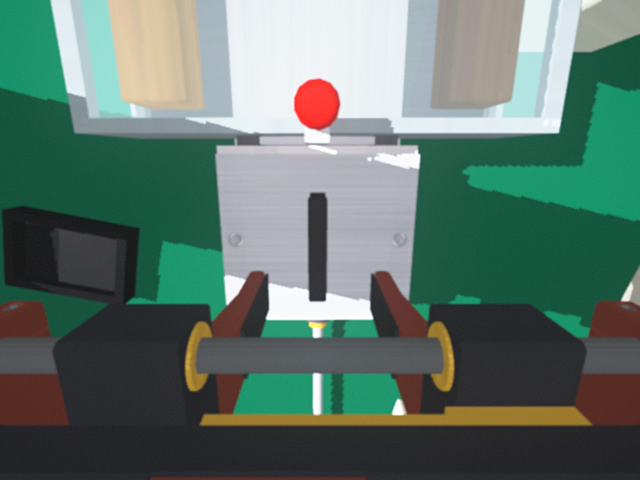

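The cover is seated with both pins through its holes at (236,240) and (400,240). The knob at (317,104) is where predicted.

Emit:
drive_tool --increments '[[[0, -0.06, -1.5], 0, 0.6], [[0, -0.06, -3.2], 0, 0.6], [[0.4, -0.06, -3.9], 0, 0.6], [[1.4, -0.06, -3.92], 0, 0.6], [[2.4, -0.06, -3.92], 0, 0.6], [[2.85, -0.06, -3.92], 0, 0.6], [[2.9, -0.06, -3.92], 0, 0.6], [[2.9, -0.06, -3.92], 0, 0.4], [[2.9, -0.06, -3.92], 0, 0.1], [[2.9, -0.06, -3.92], 0, 0.1]]' --squeeze 40

```text
time_s: 26.65
tool_pos: [0.5685, 0.2941, 0.1118]
tcp_rot: [1.019, 1.318, -1.014]
force: [-0.6, 0.9, 0.4]
grip_width: 0.0267
```

```bash
python3 - <<'E'
from h import *
plan(hp(0,.098,.181),14.75,"knob up")
E
```

```text
knob up shift [-2.02  0.01  0.  ] turn 0.0 alt -22.5 | yaw now 14.8 q [ 0.37  0.52  1.54 -0.    1.08  0.11] t 26.65 grasp [0.5685 0.2941 0.1305] F [-0.6  0.9  0.4] w 0.0267
```

Emit:
drive_tool --increments '[[[0, 0, 0], 0, 0.1], [[-0.15, 0, 0], 0, 0.1], [[-0.4, 0, 0], 0, 0.1], [[-0.7, 0, 0], 0, 0.1], [[-1, 0, 0], 0, 0.1], [[-1.3, 0, 0], 0, 0.1], [[-1.6, 0, 0], 0, 0.1], [[-1.85, 0, 0], 0, 0.1], [[-2, 0, 0], 0, 0.1], [[-2, 0, 0], 0, 0.1]]'

```text
time_s: 27.9
tool_pos: [0.5684, 0.2941, 0.1611]
tcp_rot: [1.019, 1.319, -1.015]
force: [5.5, 0.6, -1.5]
grip_width: 0.0264
```

```bash
python3 - <<'E'
from h import *
plan(hp(0,.098,.181),14.75,"knob up")
c=ctrl.camera("wrist"); im=c["image"][:,:,::-1].copy()
cv2.imwrite("pics/p_wrist.png",im)
c=ctrl.camera("scene"); im=c["image"][:,:,::-1].copy()
cv2.imwrite("pics/p_scene.png",cv2.resize(im[100:300,320:520],None,fx=3,fy=3,interpolation=cv2.INTER_CUBIC))
E
```

```text
knob up shift [-0.05  0.01  0.  ] turn 0.0 alt -22.5 | yaw now 14.8 q [ 0.37  0.47  1.49 -0.    1.18  0.11] t 27.9 grasp [0.5683 0.2941 0.1798] F [ 5.5  0.6 -1.5] w 0.0264
```

View pics/p_wrist.png

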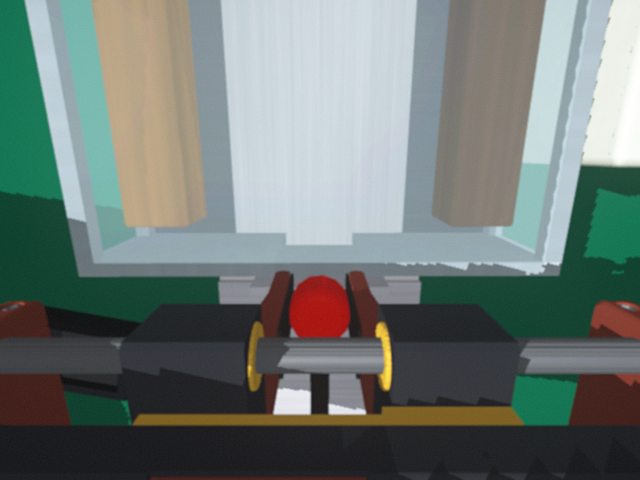

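View pics/p_scene.png

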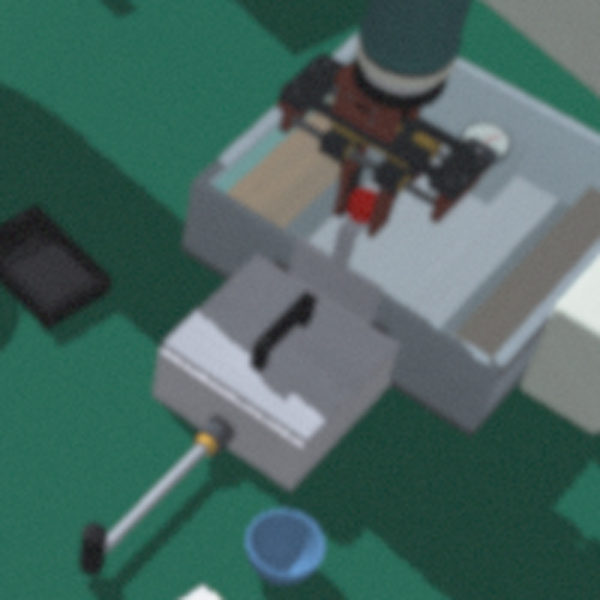

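Emit:
drive_tool --increments '[[[-0.05, 0, 0], 0, 0.1], [[-0.05, 0, 0], 0, 0.1], [[-0.05, 0, 0], 0, 0.4], [[-0.05, 0, 0], 0, 0.6], [[-0.05, 0, 0], 0, 0.6], [[-0.8, 0, 0], 0, 0.6], [[-2, 0, 0], 0, 0.6], [[-2.6, 0, 1], 0, 0.6], [[-2.6, 0, 3], 0, 0.6], [[-2.6, 0, 5], 0, 0.6]]'

```text
time_s: 29.25
tool_pos: [0.599, 0.172, 0.2263]
tcp_rot: [1.017, 1.32, -1.016]
force: [0.0, 0.1, -0.5]
grip_width: 0.0527
```

```bash
python3 - <<'E'
from h import *
plan(hp(0,-.26,.15),14.75,"rod above")
c=ctrl.camera("wrist"); im=c["image"][:,:,::-1].copy()
cv2.imwrite("pics/q_wrist.png",im)
for z in (.130,.175,.18): print(z,proj(c,hp(0,.098,z)))
E
```

```text
rod above shift [3.8  0.05 9.29] turn 0.01 alt -22.49 | yaw now 14.9 q [ 0.17  0.39  1.45  0.    1.3  -0.09] t 29.25 grasp [0.5989 0.172  0.245 ] F [ 0.   0.1 -0.5] w 0.0527
0.13 (np.float64(321.852098275039), np.float64(71.66902483283349))
0.175 (np.float64(322.4582374810737), np.float64(53.31565179652969))
0.18 (np.float64(322.5429034335792), np.float64(50.752039685096406))
```

View pics/q_wrist.png

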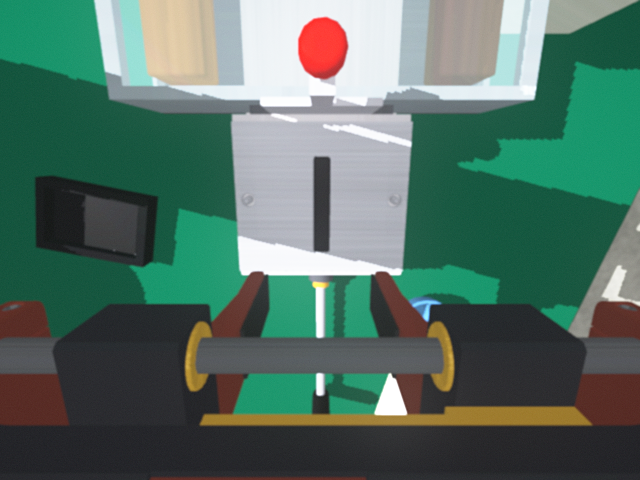

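Emit:
drive_tool --increments '[[[0, 0.05, 1.5], 0, 0.6], [[0, 0.05, 3.5], 0, 0.6], [[0.5, 0.05, 5.5], 0, 0.6], [[1.5, 0.05, 7.4], 0, 0.6], [[3, 0.05, 8.8], 0, 0.6], [[4.5, 0.05, 9.3], 0, 0.6], [[5.4, 0.05, 9.3], 0, 0.6], [[5.4, 0.05, 9.3], 0, 0.6], [[5.4, 0.05, 9.3], 0, 0.6], [[5.4, 0.05, 9.3], 0, 0.6]]'

```text
time_s: 30.55
tool_pos: [0.6605, -0.0515, 0.0924]
tcp_rot: [1.017, 1.318, -1.015]
force: [-0.3, 0.4, 0.5]
grip_width: 0.0523
```

```bash
python3 - <<'E'
from h import *
plan(hp(0,-.26,.05),14.75,"rod")
c=ctrl.camera("wrist"); im=c["image"][:,:,::-1].copy()
cv2.imwrite("pics/r_wrist.png",im)
print(proj(c,hp(0,-.26,.071)))
E
```

```text
rod shift [ 2.44 -0.04  0.01] turn 0.01 alt -22.49 | yaw now 14.8 q [-0.18  0.57  1.5   0.    1.07 -0.44] t 30.55 grasp [ 0.6604 -0.0515  0.1111] F [-0.3  0.4  0.5] w 0.0523
(np.float64(317.5526309660837), np.float64(277.9644429321036))
```

View pics/r_wrist.png

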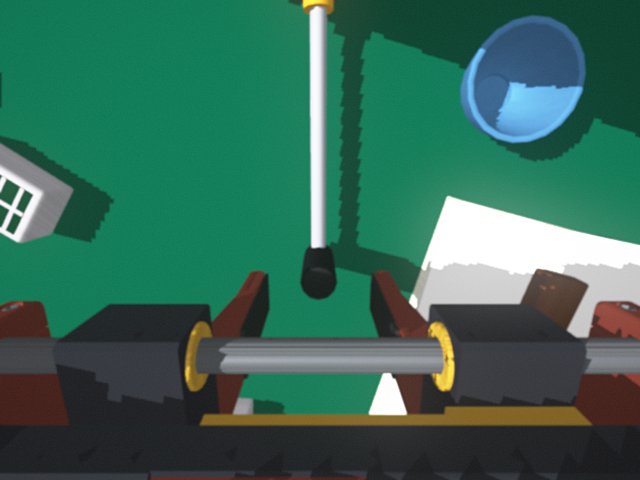

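Emit:
drive_tool --increments '[[[0.8, -0.04, 0.1], 0, 0.6], [[1.7, -0.04, 0.1], 0, 0.6], [[2.3, -0.04, 0.1], 0, 0.6], [[2.44, -0.04, 0.1], 0, 0.6], [[2.44, -0.04, 0.1], 0, 0.6], [[2.44, -0.04, 0.1], 0, 0.3], [[2.44, -0.04, 0.1], 0, 0.1], [[2.44, -0.04, 0.1], 0, 0], [[2.44, -0.04, 0.1], 0, 0], [[2.44, -0.04, 0.1], 0, 0]]' --squeeze 40

```text
time_s: 31.85
tool_pos: [0.6606, -0.0541, 0.0302]
tcp_rot: [1.018, 1.318, -1.015]
force: [5.6, 1.8, -1.4]
grip_width: 0.0212
```

```bash
python3 - <<'E'
from h import *
plan(hp(0,-.107,.05),14.75,"rod in .168")
E
```

```text
rod in .168 shift [-0.05 -0.01 -6.21] turn 0.0 alt -22.5 | yaw now 14.8 q [-0.19  0.65  1.54  0.    0.95 -0.44] t 31.85 grasp [ 0.6606 -0.0541  0.0489] F [ 5.6  1.8 -1.4] w 0.0212
```

Emit:
drive_tool --increments '[[[0, 0, -0.2], 0, 0], [[0, 0, -0.5], 0, 0], [[0, 0, -0.9], 0, 0], [[0, 0, -1.3], 0, 0], [[0, 0, -1.7], 0, 0], [[0, 0, -2.1], 0, 0], [[0, 0, -2.5], 0, 0], [[0, 0, -2.9], 0, 0], [[0, 0, -3.2], 0, 0], [[0, 0, -3.4], 0, 0]]'

```text
time_s: 33.1
tool_pos: [0.6391, 0.0274, 0.0302]
tcp_rot: [1.017, 1.317, -1.015]
force: [6.0, -1.6, -2.1]
grip_width: 0.0212
```

```bash
python3 - <<'E'
from h import *
plan(hp(0,-.107,.05),14.75,"rod in .168")
c=ctrl.camera("wrist"); im=c["image"][:,:,::-1].copy()
cv2.imwrite("pics/s_wrist.png",im)
E
```

```text
rod in .168 shift [-0.05 -0.01 -2.83] turn 0.01 alt -22.49 | yaw now 14.8 q [-0.06  0.62  1.6  -0.    0.92 -0.32] t 33.1 grasp [0.639  0.0275 0.0489] F [ 6.  -1.6 -2.1] w 0.0212
```

View pics/s_wrist.png

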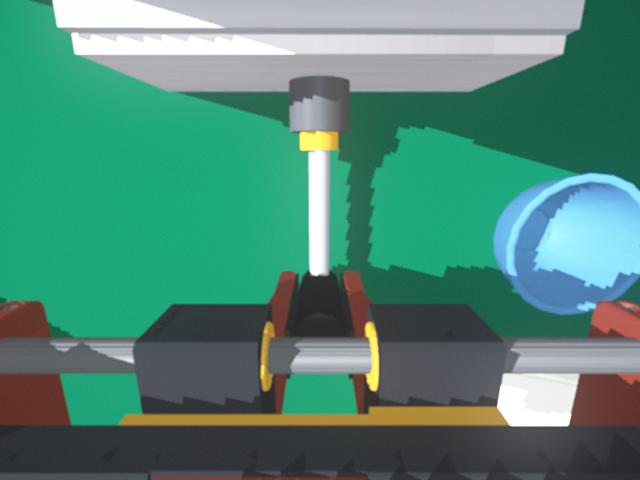

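The grip moves with the hand and the rod slides in freely. I'll continue to about 0.167 m.

Emit:
drive_tool --increments '[[[0, 0, -0.2], 0, 0], [[0, 0, -0.5], 0, 0], [[0, 0, -0.9], 0, 0], [[0, 0, -1.3], 0, 0], [[0, 0, -1.7], 0, 0], [[0, 0, -2.1], 0, 0], [[0, 0, -2.4], 0, 0], [[0, 0, -2.6], 0, 0], [[0, 0, -2.75], 0, 0], [[0, 0, -2.75], 0, 0]]'

```text
time_s: 34.4
tool_pos: [0.6214, 0.0942, 0.0301]
tcp_rot: [1.018, 1.318, -1.015]
force: [5.4, 0.6, -2.1]
grip_width: 0.0215
```

```bash
python3 - <<'E'
from h import *
plan(hp(0,-.107,.05),14.75,"rod in .168")
for n,sl in (("scene",(slice(80,300),slice(320,580))),("top",(slice(120,330),slice(0,320)))):
    c=ctrl.camera(n); im=c["image"][:,:,::-1].copy()
    cv2.imwrite(f"pics/t_{n}.png",cv2.resize(im[sl],None,fx=2.4,fy=2.4,interpolation=cv2.INTER_CUBIC))
E
```

```text
rod in .168 shift [-0.05 -0.01 -0.07] turn 0.01 alt -22.49 | yaw now 14.8 q [ 0.04  0.61  1.62 -0.    0.91 -0.22] t 34.4 grasp [0.6213 0.0942 0.0488] F [ 5.4  0.6 -2.1] w 0.0215
```

View pics/t_scene.png

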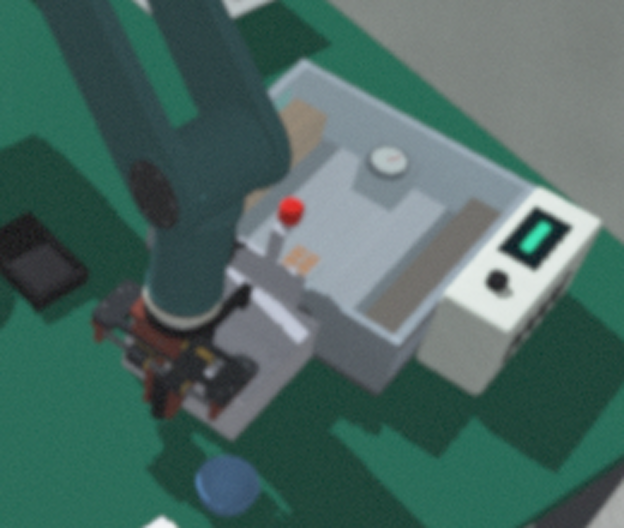

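View pics/t_top.png

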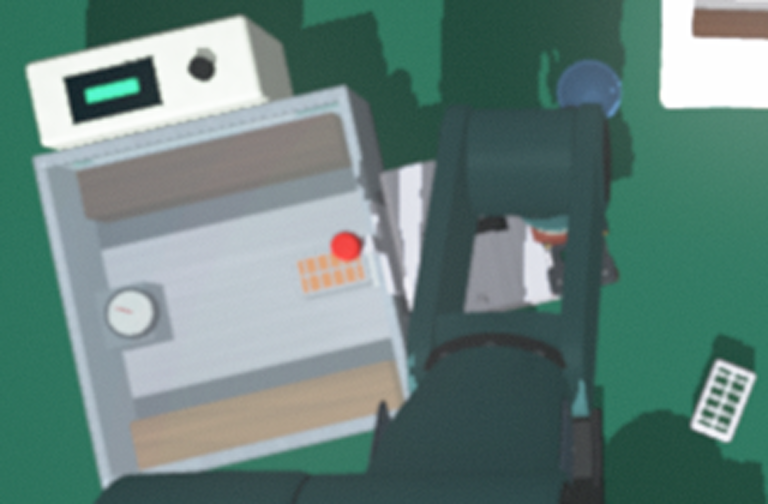

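```bash
python3 - <<'E'
from h import *
c=ctrl.camera("top")
u,v=333/2.4,273/2.4+120
P=ray(c,u,v,.038); d=P-np.array([.594,.1927,0]); w=np.radians(14.9)
print("cassette hatch xy",d[0]*np.cos(w)+d[1]*np.sin(w),-d[0]*np.sin(w)+d[1]*np.cos(w))
plan(hp(0,-.275,.05),14.75,"rod back")
E
```

```text
cassette hatch xy -0.002915311109567241 0.1540613932976175
rod back shift [-0.04 -0.01  6.65] turn 0.0 alt -22.5 | yaw now 14.8 q [ 0.04  0.61  1.62 -0.    0.91 -0.22] t 34.55 grasp [0.6213 0.0943 0.0488] F [ 5.3 -0.2 -1.9] w 0.0215
```

The cassette is centred at hatch y ≈ 154 mm, so it is wholly in the chamber. I'll draw the rod back.

Emit:
drive_tool --increments '[[[0, 0, 0.2], 0, 0], [[0, 0, 0.7], 0, 0], [[0, 0, 1.4], 0, 0], [[0, 0, 2.1], 0, 0], [[0, 0, 2.8], 0, 0], [[0, 0, 3.5], 0, 0], [[0, 0, 4.2], 0, 0], [[0, 0, 4.9], 0, 0], [[0, 0, 5.5], 0, 0], [[0, 0, 5.9], 0, 0]]'

```text
time_s: 35.8
tool_pos: [0.659, -0.0481, 0.0301]
tcp_rot: [1.02, 1.319, -1.015]
force: [6.0, 4.1, -0.5]
grip_width: 0.0212
```

Emit:
drive_tool --increments '[[[0, 0, 0.2], 0, 0], [[0, 0, 0.4], 0, 0], [[0, 0, 0.55], 0, 0], [[0, 0, 0.6], 0, 0], [[0, 0, 0.6], 0, 0], [[0, 0, 0.6], 0, 0], [[0, 0, 0.6], 0, 0], [[0, 0, 0.6], 0, 0], [[0, 0, 0.6], 0, 0], [[0, 0, 0.6], 0, 0]]'

```text
time_s: 37.05
tool_pos: [0.6628, -0.0624, 0.0302]
tcp_rot: [1.019, 1.318, -1.015]
force: [5.6, 2.2, -1.9]
grip_width: 0.0217
```

```bash
python3 - <<'E'
from h import *
plan(hp(0,-.275,.05),14.75,"rod back")
E
```

```text
rod back shift [-0.05 -0.02  0.17] turn 0.0 alt -22.5 | yaw now 14.8 q [-0.2   0.65  1.53  0.    0.96 -0.46] t 37.05 grasp [ 0.6627 -0.0624  0.0489] F [ 5.6  2.2 -1.9] w 0.0217
```

Emit:
drive_tool --increments '[[[0, 0, 0.08], 0, 0], [[0, 0, 0.15], 0, 0], [[0, 0, 0.15], 0, 0], [[0, 0, 0.15], 0, 0], [[0, 0, 0.15], 0, 0.4], [[0, 0, 0.15], 0, 0.6], [[0, 0, 0.15], 0, 0.6], [[-1, 0, 0.15], 0, 0.6], [[-3, 0, 0.15], 0, 0.6], [[-5, 0, 0.15], 0, 0.6]]'

```text
time_s: 38.3
tool_pos: [0.6614, -0.0665, 0.1555]
tcp_rot: [1.017, 1.322, -1.018]
force: [0.1, -0.1, -0.3]
grip_width: 0.0528
```

```bash
python3 - <<'E'
from h import *
plan(hp(0,.098,.235),14.75,"above knob")
c=ctrl.camera("wrist"); im=c["image"][:,:,::-1].copy()
cv2.imwrite("pics/u_wrist.png",im); print(proj(c,hp(0,-.275,.071)))
E
```

```text
above knob shift [ -2.42   0.08 -14.9 ] turn 0.0 alt -22.5 | yaw now 14.8 q [-0.2   0.51  1.43 -0.    1.2  -0.46] t 38.3 grasp [ 0.6615 -0.0665  0.1742] F [ 0.1 -0.1 -0.3] w 0.0528
(np.float64(322.02927129208524), np.float64(248.60805836226297))
```

View pics/u_wrist.png

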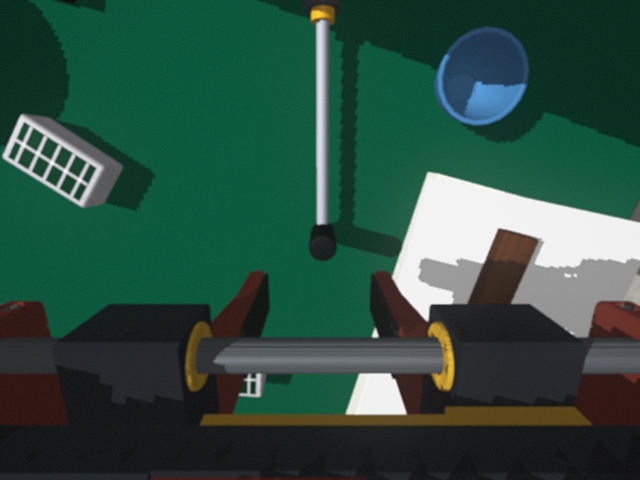

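The rod grip is at (322,247), against (322,249) predicted for fully back. Next I'll shut the gate.

Emit:
drive_tool --increments '[[[-1.2, 0, -0.3], 0, 0.6], [[-2.4, 0.05, -1.5], 0, 0.6], [[-2.6, 0.08, -3.5], 0, 0.6], [[-2.6, 0.08, -5.7], 0, 0.6], [[-2.6, 0.08, -8], 0, 0.6], [[-2.6, 0.08, -10.3], 0, 0.6], [[-2.6, 0.08, -12.5], 0, 0.6], [[-2.6, 0.08, -14.2], 0, 0.6], [[-2.6, 0.08, -14.9], 0, 0.6], [[-2.6, 0.08, -14.9], 0, 0.6]]'

```text
time_s: 39.6
tool_pos: [0.5689, 0.2945, 0.2195]
tcp_rot: [1.015, 1.321, -1.016]
force: [0.3, -0.5, -0.8]
grip_width: 0.0528
```

```bash
python3 - <<'E'
from h import *
plan(hp(0,.0975,.180),14.75,"knob")
c=ctrl.camera("wrist"); im=c["image"][:,:,::-1].copy()
cv2.imwrite("pics/v_wrist.png",im); print(proj(c,hp(0,.098,.193)))
E
```

```text
knob shift [ 2.33 -0.02  0.03] turn 0.01 alt -22.49 | yaw now 14.9 q [ 0.37  0.42  1.42 -0.    1.3   0.11] t 39.6 grasp [0.5689 0.2945 0.2382] F [ 0.3 -0.5 -0.8] w 0.0528
(np.float64(318.49745223194304), np.float64(274.66834560668343))
```

View pics/v_wrist.png

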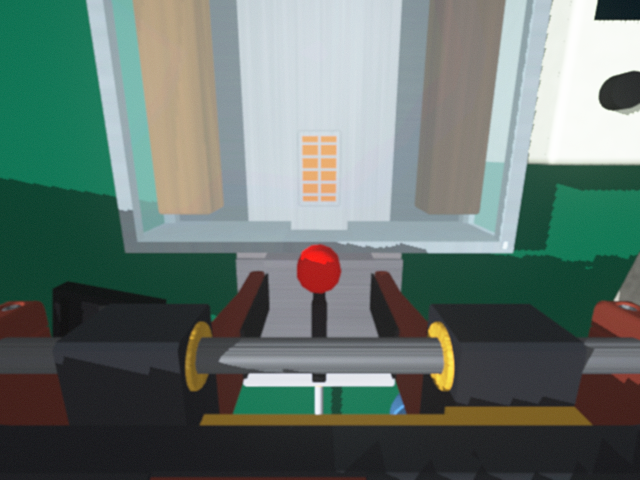

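Emit:
drive_tool --increments '[[[0.8, -0.02, 0], 0, 0.6], [[1.7, -0.02, 0], 0, 0.6], [[2.25, -0.02, 0], 0, 0.6], [[2.33, -0.02, 0], 0, 0.6], [[2.33, -0.02, 0], 0, 0.6], [[2.33, -0.02, 0], 0, 0.3], [[2.33, -0.02, 0], 0, 0.1], [[2.33, -0.02, 0], 0, 0.1], [[2.33, -0.02, 0], 0, 0.1], [[2.33, -0.02, 0], 0, 0.1]]' --squeeze 40

```text
time_s: 40.9
tool_pos: [0.5684, 0.2942, 0.1618]
tcp_rot: [1.017, 1.321, -1.017]
force: [-2.0, 0.6, 2.5]
grip_width: 0.0269
```

Emit:
drive_tool --increments '[[[0.15, 0, 0], 0, 0.1], [[0.4, 0, 0], 0, 0.1], [[0.7, 0, 0], 0, 0.1], [[1, 0, 0], 0, 0.1], [[1.3, 0, 0], 0, 0.1], [[1.6, 0, 0], 0, 0.1], [[1.85, 0, 0], 0, 0.1], [[1.95, 0, 0], 0, 0.1], [[1.98, 0, 0], 0, 0.1], [[1.98, 0, 0], 0, 0.1]]'

```text
time_s: 42.15
tool_pos: [0.5685, 0.2942, 0.112]
tcp_rot: [1.017, 1.321, -1.017]
force: [-3.6, 1.2, 1.4]
grip_width: 0.0268
```

```bash
python3 - <<'E'
from h import *
plan(hp(0,.098,.130),14.75,"knob")
E
```

```text
knob shift [0.03 0.   0.  ] turn 0.0 alt -22.5 | yaw now 14.8 q [0.37 0.52 1.53 0.   1.08 0.11] t 42.15 grasp [0.5685 0.2942 0.1307] F [-3.6  1.2  1.4] w 0.0268
```

Now I'll press a little further until the stop shows in the force.

Emit:
drive_tool --increments '[[[0.03, 0, 0], 0, 0.1], [[0.06, 0, 0], 0, 0.1], [[0.08, 0, 0], 0, 0.1], [[0.1, 0, 0], 0, 0.1], [[0.1, 0, 0], 0, 0.1], [[0.1, 0, 0], 0, 0.1], [[0.1, 0, 0], 0, 0.1], [[0.1, 0, 0], 0, 0.1], [[0.1, 0, 0], 0, 0.1], [[0.1, 0, 0], 0, 0.1]]'

```text
time_s: 43.4
tool_pos: [0.5686, 0.2942, 0.1118]
tcp_rot: [1.018, 1.32, -1.016]
force: [-8.4, -0.8, 16.7]
grip_width: 0.0267
```

The stop was met at 17 N with the hand at the same height as when the gate was shut at first. I'll release and retreat.

Emit:
drive_tool --increments '[[[0.04, 0, 0], 0, 0.1], [[0.02, 0, 0], 0, 0.1], [[0.02, 0, 0], 0, 0.4], [[0.02, 0, 0], 0, 0.6], [[0.02, 0, 0], 0, 0.6], [[0.02, 0, 0], 0, 0.6], [[-1, 0, 0], 0, 0.6], [[-2.5, 0, 0.5], 0, 0.6], [[-4, 0, 2], 0, 0.6], [[-4, 0, 4], 0, 0.6]]'

```text
time_s: 44.65
tool_pos: [0.5968, 0.1979, 0.2131]
tcp_rot: [1.02, 1.317, -1.01]
force: [1.0, -0.1, -0.0]
grip_width: 0.0527
```

```bash
python3 - <<'E'
from h import *
c=ctrl.camera("wrist"); im=c["image"][:,:,::-1].copy()
cv2.imwrite("pics/w_wrist.png",im)
plan(hp(0,.098,.130),14.75,"knob")
for z in (.13,.135,.14): print(z,proj(c,hp(0,.098,z)))
print("seat holes",[np.round(proj(c,hp(x,0,.076)),1) for x in (-.0685,.0685)], "corners",[np.round(proj(c,hp(x,.07,.076)),1) for x in (-.08,.08)])
c=ctrl.camera("scene"); im=c["image"][:,:,::-1].copy()
cv2.imwrite("pics/w_scene.png",im)
E
```

```text
knob shift [ 3.98 -0.09 -4.3 ] turn -0.0 alt 22.5 | yaw now 14.7 q [ 0.2   0.41  1.47 -0.    1.27 -0.05] t 44.7 grasp [0.5974 0.1911 0.2301] F [ 0.6 -3.3 -0.1] w 0.0531
0.13 (np.float64(314.5914429573709), np.float64(107.93956183781626))
0.135 (np.float64(314.54165635244874), np.float64(106.97324000297698))
0.14 (np.float64(314.4896859327376), np.float64(105.96453190948179))
seat holes [array([240.3, 229.6]), array([389.6, 229.8])] corners [array([222.3, 150.4]), array([407.4, 150.9])]
```

View pics/w_wrist.png

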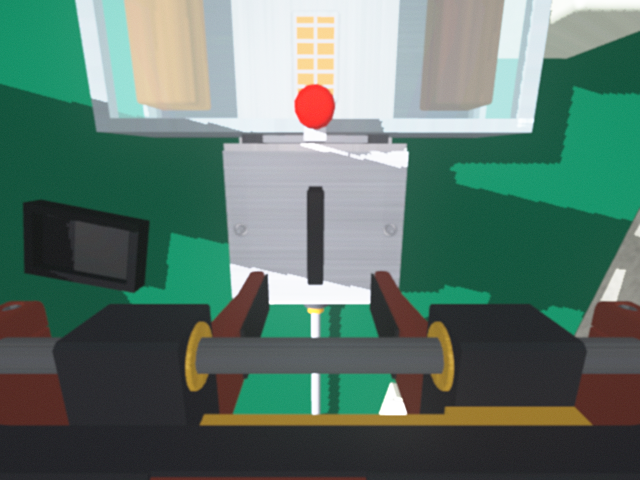

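View pics/w_scene.png

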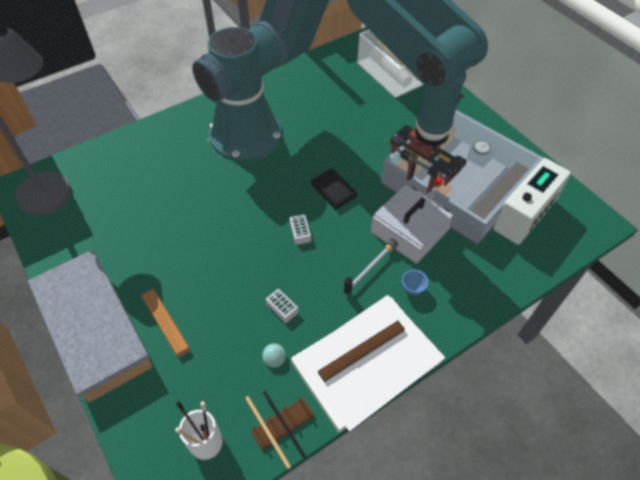

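The knob at (315,107) sits at its shut position, the cover holes at (240,230) and (390,230) match the seat, and the cassette is in the chamber. The bystanders are unmoved. I'll let the arm settle and hand in.

Emit:
drive_tool --increments '[[[-1, 0, 0], 0, 0.6], [[-1, 0, 0], 0, 0.6], [[-1, 0, 0], 0, 0.6], [[-1, 0, 0], 0, 0.6], [[-1, 0, 0], 0, 0.6], [[-1, 0, 0], 0, 0.6], [[-1, 0, 0], 0, 0.6], [[-1, 0, 0], 0, 0.6], [[-1, 0, 0], 0, 0.6], [[-1, 0, 0], 0, 0.6]]'

```text
time_s: 46.0
tool_pos: [0.5942, 0.1974, 0.2346]
tcp_rot: [1.017, 1.32, -1.017]
force: [-0.3, 0.4, -0.4]
grip_width: 0.0527
```

```bash
python3 - <<'E'
from cell import ctrl
print(ctrl.get_state()["time_s"], ctrl.finish_job())
E
```

```text
the job is handed in; nothing more can be done
46.0 None
```

I set the fresh cassette lengthways in the lock and seated the cover on its pins. I then lifted the gate about 50 mm and pushed the cassette into the chamber. Last, I drew the rod back, shut the gate and let go. The job was handed in at 46.0 s of the 72 s allowed, and no verdict was reported.

**Last checks:**
- **Cassette:** flat in the chamber, its centre at about y = 154 mm (limit 135 mm).
- **Cover:** the pins show through both holes, within about 1 px of where a seated cover should appear.
- **Gate:** pressed to its stop at about 17 N. The knob is about 1 px from its shut position.
- **Rod:** its grip was about 2 px from the position for fully back.
- **Other objects:** they look unmoved in the scene picture. I compared them by eye and did not measure them.

**What disagreed:**
- **Top camera:** it put the hatch about 7 mm off in y from where the wrist camera did. I used the wrist camera, and the cover went onto its pins with no side force.
- **First grasp:** the cassette was held only near its top edge by the finger tips. I lowered it slowly until it touched the lock floor, and it was not dropped.

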